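Refit the speed knob on the feed control box

ROBOT

A 6-joint arm with a two-finger parallel gripper is mounted at the origin on the work surface; the furniture and walls round the work are solid. World frame = base frame: x ahead of the robot, y to its left, z up, the work surface at z = 0. Lengths are in mm, angles in rad, forces in N, time in s.
With the tool pointing down it reaches from about 350 to 975 mm from the base axis. Payload 7.1 kg.
Tool frame: the origin (TCP) lies at the centre of the arm's flange, where the gripper is bolted on; the fingertips stand 182 mm ahead of it and the grasp point (between the pads) lies 163 mm ahead of it; z points along the fingers, y is the line along which they close (so a half turn about z gives the same grasp; the last joint's range is limited). The gripper opens to 88 mm and grips with 3 to 60 N. Pads are 20 mm wide; open, the fingers measure 115 mm over their backs; the gripper's body (75 mm by 178 mm) begins 61 mm behind the grasp point.
Start: joints at [-1.12, 0.423, 1.63, -0, 1.089, -0.019], TCP at [282.957, -557.263, 404.675] pointing down, gripper open.
Joint ranges: [-3, 3], [-0.9, 2.11], [0.09, 2.58], [-1.31, 4.45], [0.11, 2.69], [-2.54, 2.54]. Speed limits (rad/s): [2.39, 2.39, 3.01, 3.14, 3.14, 3.14].

INTERFACE

Orientations are given as a rotation vector (axis times angle).
In Python, from workcell import readout, get_image, ctrl gives the robot as it stands.
- The arm moves only by the tool step_arm, never from a script. Its argument "targets" is a list that holds one entry, the list of rows, each a list of 7 numbers: the shift along the world's x, y, z as a fraction of full scale, then the turn, a rotation vector about the world's x, y, z as a fraction of full scale, then the opening, from 0 (shut) to 1 (fully open). In form: [[[dx, dy, dz, wx, wy, wz, claw], ...]]. A call has exactly 5 rows; each row shifts and turns the commanded pose from where the row before left it; what a row does not reach is not made up. Full scale, the value 1, is 0.05 m for a shift and 4 degrees for a turn. A row lasts 1/8 s, in which the tool goes at most 62.5 mm and 10.7 degrees, less where a joint would pass 70% of its speed; a pose out of reach is approached as far as the arm can. A call with a number of a shift or a turn outside -1 to 1 is refused whole. A call with a gripper value outside its range is refused whole. The fingers move at their own pace and stop on an object; the grip force is fixed at half the most. Time passes only in rows, so rows that do not move let the fingers close, or fill a call up. It gives the time, the measured TCP pose, the force, the opening and the grip force at its end, in the units of the state.
- readout.get_obs(): the state, without advancing time (a new reading comes with each control period).
- get_image(name): name is "side" or "top" or "wrist"; returns a dict with "pixels" (420x560x3 uint8, red, green, blue), "intrinsics" (3x3 intrinsics, pixels), "extrinsics" (4x4, takes a point from world to camera coordinates). Camera axes: x right, y down, z forward; pixel columns grow to the right and rows downward; lengths in mm; the calibration is good to about 2 mm. A picture is of the moment at which its call begins. There is no depth.
- ctrl.close_job(): hands the job in; it is judged then, once.
The state is a dict: "t": time; "qpos": joint angles; "qvel": joint speeds; "joint_torque": joint torques, N m; "ee_pos": TCP position; "orientation": TCP orientation; "ft_force": force on the tool from outside, world axes, zero at the start; "moment": the same for the moment, N m; "width": finger opening in mm; "grasp_force": force on a finger pad.
Only numpy, scipy, OpenCV 4.12 (cv2) and the standard library are available. Lean on these libraries where they do the work, as an engineer would, in place of code of your own. Each camera call takes 0.05 s, during which the arm holds its last target. There are 200 camera calls.

TASK

The speed knob has come off the feed control box. Put it back on the bare shaft with its flat bore matched to the shaft's flat, push it gently down until it snaps fully home, then turn it anticlockwise (seen from above) to its end stop, the lowest speed, and let go. Never press hard on the shaft, and leave the other things on the bench where they are.

Things in the scene. Friction and masses are not known exactly. Their poses are not given: they have to be found in the camera images.
- knob: Black plastic speed knob, a twelve-sided prism 44 mm across its flat sides (one faces its +x), 38 mm high, about 70 g, standing on the bench, bore down; on its closed top a light pointer line runs along its +x. Origin: centre of its underside; z up along its axis. The dark lobed knob with a stud standing up is not it.
- knob_pointer (a point): Tip of the pointer on the knob's top: 18 mm from its axis along its +x, 38 mm above its underside. Axes as the knob.
- knob_bore (a point): Mouth of the blind D-bore, at the knob's origin and with its axes. Going up: a countersink 26 mm wide narrowing over 4 mm, then from 4 to 24 mm a 21 mm round bore with a flat 3.3 mm from the axis on the +x side, under the pointer: 0.5 mm play round the shaft, 0.3 at the flat, whose lower edge is chamfered 0.8 mm. A groove inside takes the shaft's spring balls.
- control_box: Grey sheet-metal control box with aluminium top, 110 x 130 x 60 mm (its x, y, z), fixed to the bench. Origin: centre of its underside; z up; its front with the rocker switch faces its -x. A bare steel shaft stands up from the middle of its top through a nut 33 mm wide and 4 mm high, inside an arc of scale ticks. Beside it stands a drawer unit about 150 mm high: carry the knob over it.
- bushing (a joint): How far the sprung bushing (nut, shaft and all) is pressed down into the box, in m: 0 at rest, growing downward, 1 mm for every 10 N of push along the shaft. More than 2.5 mm (about 25 N) damages it.
- shaft_seat (a point): Point on the shaft's axis at the top of the nut, 64 mm above the bench; axes as the box (not turning with the shaft). The knob is fully home with its underside on the nut, its origin here. From about 11 to 6 mm above home two spring balls in the shaft's sides resist with 9 to 15 N; past them the knob snaps down by itself or with little force.
- shaft_tip (a point): Point on the axis at the shaft's end, 22 mm above the seat; axes as the box. Shaft 20 mm thick, end edge sharp, flat 3 mm from its axis over its whole length. The flat's direction is not measured: random from 1.05 rad clockwise to 0.35 rad anticlockwise of the box's +x. With the yaw wrong, the knob stops with its underside about 18 mm above the seat; right to about 0.1 rad, it slides on.
- stop_tick (a point): Longest scale tick on the box top, 33 mm from the axis, 0.95 rad from the box's +x towards its +y: where the flat, and the fitted knob's pointer, point at the anticlockwise stop (play 0.1 rad). From there the shaft turns up to 3.35 rad clockwise. It turns stiffly (0.12 N m), so it stays put under a lightly pressed turning knob, and stays where it is left.
- spare_knob: Bystander: dark lobed knob 49 mm wide, 50 mm high with a stud standing up. Origin: centre of its underside.
- bearing: Bystander: ball bearing, 52 mm ring, 15 mm high. Origin: centre of its underside.
- collar_30: Bystander: grey steel ring 49 mm wide, 30 mm high. Origin: centre of its underside.

How it is judged:
By the outcome, as a careful person would: the job done as asked, in the order asked, and still so for the second after the job is handed in, with the robot touching nothing.
It also fails if it takes over 72 s, if anything falls off the work surface, if the arm or the gripper's body presses on something with over 40 N, if the wrist force passes 120 N, or if a joint passes its speed limit or range.

## Working session

There is one attempt and no reset: what is moved stays moved. The work goes in short steps, Python scripts to look and compute and a tool call to move; the robot and the scene stay as the last step left them, time stands still between calls to the robot, and variables do not carry over. Pictures are saved under pics/ and viewed, at most 10 in all, crops included, and the job is handed in when it is done.

Besides the shell and the picture viewer there is one more tool, called after "Call:" as name([rows], argument=value, ...), one row to a line, values as JSON. step_arm: Moves the arm, as the interface text tells. Shift numbers are shares of 0.05 m and turn numbers shares of 4 degrees, none past 1 either way. Its arguments: {"type":"object","properties":{"targets":{"type":"array"}},"required":["targets"]}

```bash
mkdir -p pics; cat > h.py <<'E'
import numpy as np, cv2
from workcell import readout, get_image, ctrl
def snap(n,f):
    d=get_image(n); cv2.imwrite('pics/'+f+'.png',cv2.cvtColor(d['pixels'],cv2.COLOR_RGB2BGR))
    np.savez('pics/'+f+'.npz',**{k:d[k] for k in('intrinsics','extrinsics')}); return d
def ray(f,u,v):
    d=np.load('pics/'+f+'.npz');K=d['intrinsics'];E=d['extrinsics'];R=E[:3,:3]
    return -R.T@E[:3,3], R.T@np.linalg.solve(K,[u,v,1])
def plane(f,u,v,z):
    c,r=ray(f,u,v); return c+r*(z-c[2])/r[2]
def proj(f,p):
    d=np.load('pics/'+f+'.npz');q=d['extrinsics'][:3,:3]@np.array(p,float)+d['extrinsics'][:3,3];q=d['intrinsics']@q;return q[:2]/q[2]
E
python3 - <<'E'
from h import *
a=snap('top','top0');b=snap('side','side0');c=snap('wrist','w0')
print(readout.get_obs())
for f in('top0','side0','w0'):print(f,ray(f,280,210))
E
```

```text
{'t': 0.15, 'qpos': array([-1.12000075e+00,  4.23710009e-01,  1.63047901e+00, -1.28737026e-05,
        1.08860953e+00, -1.90435262e-02]), 'qvel': array([-0.00161348, -0.00141453, -0.00400395, -0.0005507 , -0.00053973,
       -0.00084814]), 'joint_torque': array([ 6.36093273e-05, -5.44985354e+01, -2.73919004e+01,  6.43938663e-02,
        2.04621098e-02, -4.76289472e-05]), 'ee_pos': array([ 282.87276578, -557.09341973,  404.06614751]), 'orientation': array([-3.05415736e+00, -7.30987539e-01,  4.23083844e-04]), 'ft_force': array([-0.32860433, -0.79463072, -0.3747299 ]), 'moment': array([ 0.06529784, -0.01481366, -0.0020201 ]), 'grasp_force': 0.0, 'width': 87.86785207503965}
top0 (array([ 344.09230258,   19.60784996, 1016.59317431]), array([ 0.18569501, -0.00343721, -0.98260611]))
side0 (array([285.81539719, 861.2270405 , 578.45437011]), array([ 0.2107939 , -0.84985334, -0.48311243]))
w0 (array([ 348.76306828, -522.68897315,  384.03756993]), array([-0.25019342, -0.12138054, -0.96061329]))
```

View pics/top0.png

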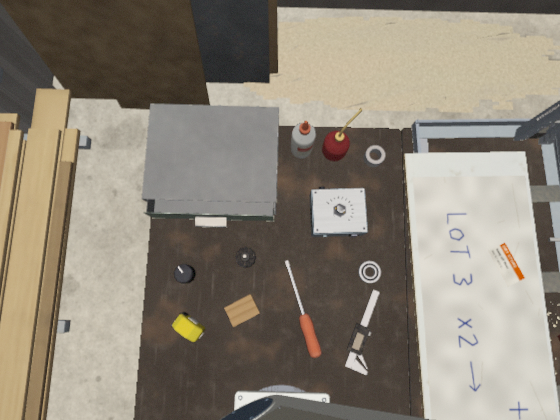

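View pics/side0.png

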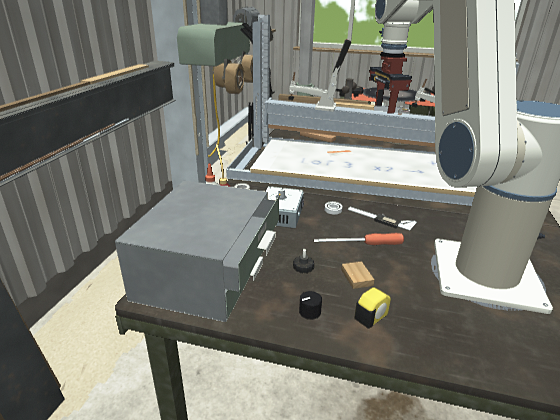

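The top view shows the black knob at (184,272) with its pointer going up-left. The spare knob is at (247,257), the box at (339,211) with its shaft near (340,210), and the drawer unit at (212,155). The side view shows the knob at (311,304), left of the tape measure.

```bash
python3 - <<'E'
from h import *
im=cv2.imread('pics/top0.png')
for n,u,v,z in(('knob',184,272,38),('spare',247,257,30),('shaft',340,210,75),('bear',370,272,15),('collar',376,155,30),('drawerTL',150,105,150),('drBR',275,212,150)):print(n,plane('top0',u,v,z).round(1))
k=plane('top0',184,272,38)
print(proj('side0',[k[0],k[1],38]))
g=cv2.cvtColor(im,cv2.COLOR_BGR2GRAY)
ys,xs=np.where(g[262:282,172:196]>130);pts=np.c_[xs+172,ys+262].astype(float);print(pts.tolist())
a=cv2.resize(im[180:245,305:375],None,fx=8,fy=8,interpolation=cv2.INTER_CUBIC)[:,:420]
b=cv2.resize(im[250:294,160:208],None,fx=8,fy=8,interpolation=cv2.INTER_CUBIC)
c=np.zeros((520,804,3),np.uint8);c[:,:420]=a;c[:352,420:804]=b
cv2.imwrite('pics/crop.png',c[:,:800])
E
```

```text
knob [374.8 238.   38. ]
spare [414.3  92.   30. ]
shaft [ 525.8 -123.4   75. ]
bear [ 387.1 -204.6   15. ]
collar [ 677.1 -220.8   30. ]
drawerTL [740.1 314.6 150. ]
drBR [503.2  27.2 150. ]
[309.74257394 296.04734025]
[[178.0, 266.0], [178.0, 267.0], [179.0, 267.0], [178.0, 268.0], [179.0, 268.0], [180.0, 268.0], [179.0, 269.0], [180.0, 269.0], [181.0, 269.0], [179.0, 270.0], [180.0, 270.0], [181.0, 270.0], [182.0, 270.0], [180.0, 271.0], [181.0, 271.0], [182.0, 271.0], [181.0, 272.0], [182.0, 272.0]]
```

View pics/crop.png

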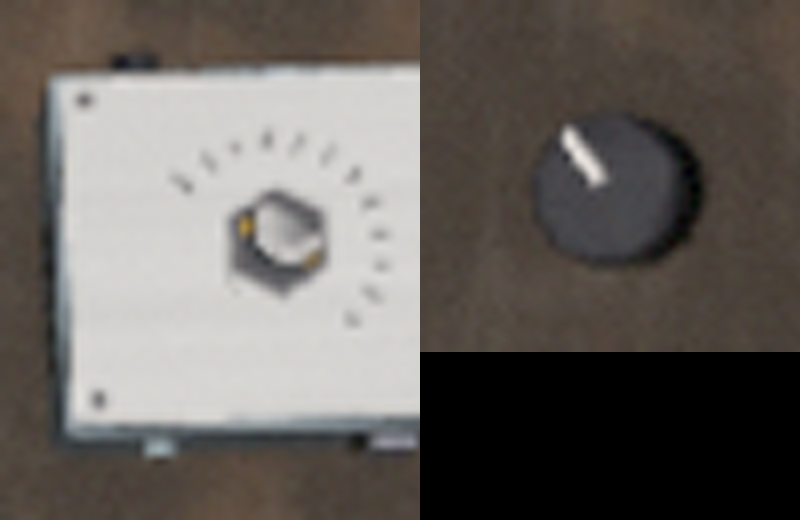

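The crop shows the hex nut and the D-shaped shaft end, whose flat side is still too coarse to measure. The knob's pointer goes up-left. I'll fly over the shaft for a wrist look on the way.

Call:
step_arm([
  [[0.5,0.86,0,0,0,1,1],[0.5,0.86,0,0,0,1,1],[0.5,0.86,0,0,0,1,1],[0.5,0.86,0,0,0,1,1],[0.5,0.86,0,0,0,1,1]],
])

```text
t: 0.78
ee_pos: [408.5, -340.8, 404.6]
orientation: [-2.881, -1.254, 0.0]
ft_force: [0.2, -1.0, 0.4]
width: 87.9
grasp_force: 0.0
```

Call:
step_arm([
  [[0.5,0.86,0,0,0,1,1],[0.5,0.86,-0.2,0,0,1,1],[0.5,0.86,-0.3,0,0,1,1],[0.4,0.86,-0.4,0,0,1,1],[0.4,0.86,-0.3,0,0,1,1]],
])

```text
t: 1.4
ee_pos: [523.3, -125.7, 343.9]
orientation: [-2.619, -1.735, 0.001]
ft_force: [0.1, 0.1, -0.6]
width: 87.8
grasp_force: 0.0
```

```bash
python3 - <<'E'
from h import *
snap('wrist','w1'); o=readout.get_obs();print(o['t'],o['ee_pos'],o['orientation'],o['qpos'])
print(proj('w1',[526,-123,86]), np.load('pics/w1.npz')['intrinsics'])
E
```

```text
1.45 [ 524.38612739 -122.04720877  342.26691887] [-2.61266039e+00 -1.73933979e+00  1.91104404e-04] [-0.25121693  0.38219562  1.86798325  0.00238423  0.89366446  0.14336861]
[283.64236491 212.95874955] [[352.88415946   0.         281.24982214]
 [  0.         352.88415946 206.55466549]
 [  0.           0.           1.        ]]
```

View pics/w1.png

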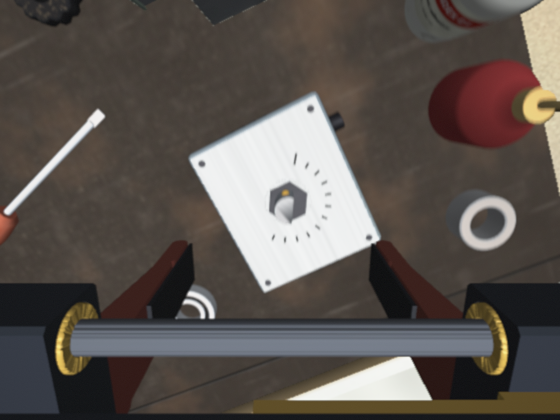

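The wrist view shows the box top with corners near (190,158), (315,93), (380,237) and (265,292). The nut is at (288,202), with a light D-shaped shaft end near (285,208) and a spring ball at (285,192).

```bash
python3 - <<'E'
from h import *
im=cv2.imread('pics/w1.png');g=cv2.cvtColor(im,cv2.COLOR_BGR2GRAY);s=cv2.cvtColor(im,cv2.COLOR_BGR2HSV)
m=((g>140)&(s[...,1]<60)).astype(np.uint8)*255
m[:,:180]=0;m[:,385:]=0;m[:85]=0;m[295:]=0
m=cv2.morphologyEx(m,cv2.MORPH_OPEN,np.ones((5,5)))
c=max(cv2.findContours(m,cv2.RETR_EXTERNAL,cv2.CHAIN_APPROX_NONE)[0],key=cv2.contourArea)
w=np.array([plane('w1',*p[0],60)[:2] for p in c],np.float32)
r=cv2.minAreaRect(w);print('box',r)
bx=cv2.boxPoints(r);print(bx)
cv2.imwrite('pics/c1.png',cv2.resize(im[165:250,235:345],None,fx=7,fy=7,interpolation=cv2.INTER_CUBIC))
E
```

```text
box ((529.9111328125, -121.83861541748047), (105.5964126586914, 126.16889953613281), 3.3917183876037598)
[[ 473.47324   -61.98832 ]
 [ 480.9376   -187.93622 ]
 [ 586.349    -181.6889  ]
 [ 578.88464   -55.741013]]
```

View pics/c1.png

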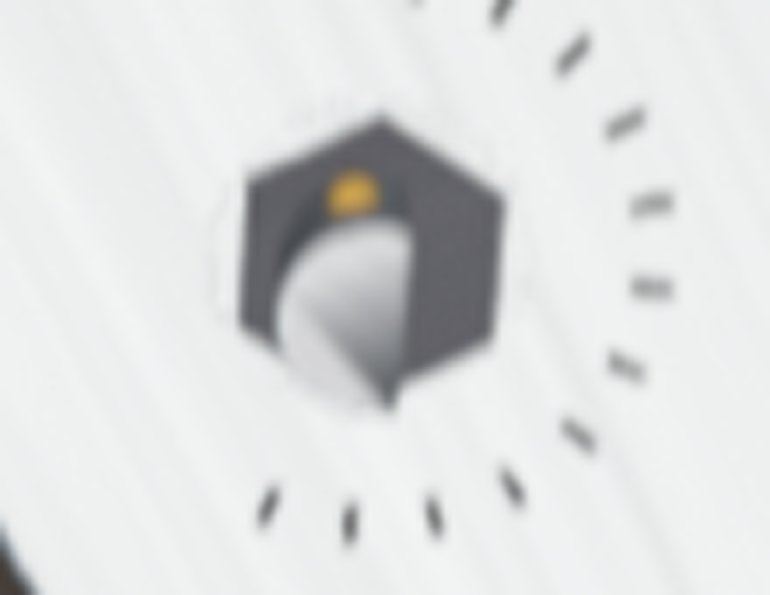

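The crop shows the shaft's end circle centred near crop (374,318). Its flat edge runs from (412,235) to (401,385), facing right.

```bash
python3 - <<'E'
from h import *
P=lambda u,v,z:plane('w1',235+u/7-.43,165+v/7-.43,z)
a=P(412,235,86);b=P(401,385,86);c=P(374,318,86)
t=(b-a)[:2];print(a,b,c,np.linalg.norm(t))
n=np.array([-t[1],t[0]]);m=((a+b)/2-c)[:2]
if n@m<0:n=-n
print('flat yaw',np.arctan2(n[1],n[0]),'dist',m@n/np.linalg.norm(n))
print('nut',[P(*q,64)[:2].round(1).tolist() for q in((382,115),(505,200),(492,345),(250,180),(240,327))])
# knob pointer in top0
im=cv2.imread('pics/top0.png');g=cv2.cvtColor(im,cv2.COLOR_BGR2GRAY)
ys,xs=np.where(g[262:282,172:196]>130)
w=np.array([plane('top0',x+172,y+262,38)[:2] for x,y in zip(xs,ys)])
l=cv2.fitLine(w.astype(np.float32),cv2.DIST_L2,0,.01,.01).ravel();print('knob yaw',np.arctan2(l[1],l[0]),w.mean(0))
E
```

```text
[ 536.44561028 -115.75511704   86.        ] [ 529.4478551  -129.76483286   86.        ] [ 529.65776758 -122.1977191    86.        ] 15.66016331338379
flat yaw -0.46324193836860755 dist 3.1935807034977612
nut [[537.1, -107.7], [545.7, -121.5], [538.3, -136.2], [521.2, -108.7], [513.7, -123.4]]
knob yaw 0.6938889 [380.75453539 247.8056686 ]
```

Call:
step_arm([
  [[-0.6,0.8,0.4,0,0,0.6,1],[-0.6,0.9,0.2,0,0,0,1],[-0.5,0.9,0,0,0,0,1],[-0.5,0.9,0,0,0,0,1],[-0.3,0.9,0,0,0,0,1]],
])

```text
t: 2.08
ee_pos: [396.6, 93.7, 374.8]
orientation: [-2.585, -1.786, 0.0]
ft_force: [1.8, -0.5, 0.4]
width: 87.8
grasp_force: 0.0
```

Call:
step_arm([
  [[-0.2,0.9,-0.2,0,0,0,1],[-0.2,0.9,-0.6,0,0,0,1],[-0.1,0.8,-0.6,0,0,0,1],[0,0.2,-0.5,0,0,0,1],[0,0,0,0,0,0,1]],
])

```text
t: 2.7
ee_pos: [372.3, 233.0, 278.4]
orientation: [-2.583, -1.788, 0.006]
ft_force: [-0.1, 0.4, -0.4]
width: 87.8
grasp_force: 0.0
```

```bash
python3 - <<'E'
from h import *
snap('wrist','w2'); o=readout.get_obs();print(o['t'],o['ee_pos'],o['orientation'],o['qpos'])
u,v=proj('w2',[375,238,38]).round().astype(int);print(u,v)
im=cv2.imread('pics/w2.png')
cv2.imwrite('pics/c2.png',cv2.resize(im[max(0,v-60):v+60,max(0,u-75):u+75],None,fx=5,fy=5,interpolation=cv2.INTER_CUBIC));print(max(0,u-75),max(0,v-60))
E
```

```text
2.75 [372.69726129 232.6102253  279.31654745] [-2.58346782 -1.78735649  0.00347541] [ 5.30898983e-01  3.69414668e-01  2.11204501e+00 -1.01214153e-04
  6.62347058e-01  8.91313028e-01]
283 216
208 156
```

View pics/c2.png

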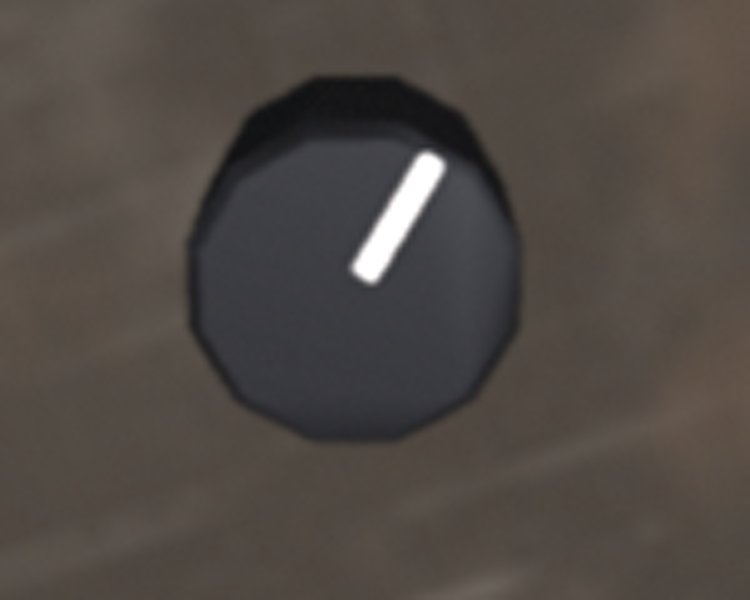

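The crop shows the twelve-sided top centred near crop (355,284). Its white pointer runs from (365,273) to (432,158), and its flats line up with the image axes.

```bash
python3 - <<'E'
from h import *
P=lambda u,v,z=38:plane('w2',208+u/5-.4,156+v/5-.4,z)[:2]
print('c',P(355,284),[np.linalg.norm(P(190,282)-P(520,282)),np.linalg.norm(P(355,128)-P(355,440))])
g=cv2.imread('pics/w2.png',0)
ys,xs=np.where(g[156:276,208:358]>150)
w=np.array([plane('w2',x+208,y+156,38)[:2] for x,y in zip(xs,ys)])
l=cv2.fitLine(w.astype(np.float32),cv2.DIST_L2,0,.01,.01).ravel()
d=np.array([l[0],l[1]]);q=(w-w.mean(0))@d;tip=w.mean(0)+d*q.max()
print('yaw',np.arctan2(l[1],l[0]),'tip',tip,'axis',tip-18*d, len(w))
o=readout.get_obs()['orientation'];print('tool',2*np.arctan2(o[1],o[0]))
E
```

```text
c [373.0314724  241.72082373] [np.float64(42.98004438336641), np.float64(42.46465739552798)]
yaw 0.6832742 tip [388.63713011 254.09970503] axis [374.67795405 242.73566466] 176
tool -5.0727231442475675
```

Call:
step_arm([
  [[0.03,0.19,-0.5,0,0,0,1],[0,0,-0.5,0,0,0,1],[0,0,-0.5,0,0,0,1],[0,0,-0.3,0,0,0,1],[0,0,0,0,0,0,1]],
])

```text
t: 3.38
ee_pos: [374.7, 241.8, 189.7]
orientation: [-2.585, -1.785, 0.001]
ft_force: [-0.1, 0.4, -0.3]
width: 87.6
grasp_force: 0.0
```

Call:
step_arm([
  [[0,0,0,0,0,0,0],[0,0,0,0,0,0,0],[0,0,0,0,0,0,0],[0,0,0,0,0,0,0],[0,0,0,0,0,0,0]],
])

```text
t: 4.0
ee_pos: [374.4, 242.3, 189.8]
orientation: [-2.584, -1.787, -0.0]
ft_force: [-1.3, -0.5, 3.4]
width: 44.1
grasp_force: 30.0
```

Call:
step_arm([
  [[0,0,0,0,0,0,0],[0,0,0,0,0,0,0],[0,0,0,0,0,0,0],[0,0,0,0,0,0,0],[0,0,0,0,0,0,0]],
])

```text
t: 4.62
ee_pos: [374.5, 242.3, 189.8]
orientation: [-2.584, -1.787, -0.0]
ft_force: [-1.4, 0.7, 5.4]
width: 43.9
grasp_force: 30.0
```

Call:
step_arm([
  [[0,0,0.4,0,0,0,0],[0,0,0.8,0,0,-1,0],[0,0,0.8,0,0,-1,0],[0,0,0.8,0,0,-1,0],[0,0,0.8,0,0,-1,0]],
])

```text
t: 5.25
ee_pos: [374.2, 242.0, 370.7]
orientation: [2.809, 1.406, -0.001]
ft_force: [0.3, 1.0, -1.2]
width: 43.6
grasp_force: 30.0
```

Call:
step_arm([
  [[0,-0.8,0.1,0,0,-1,0],[0,-0.8,0.1,0,0,-1,0],[0,-0.8,0,0,0,-1,0],[0.1,-0.8,0,0,0,-1,0],[0.3,-0.8,0,0,0,-1,0]],
])

```text
t: 5.88
ee_pos: [393.9, 41.0, 379.5]
orientation: [-3.011, -0.898, 0.001]
ft_force: [1.1, -0.2, -0.3]
width: 43.8
grasp_force: 30.0
```

Call:
step_arm([
  [[0.7,-0.8,0,0,0,-1,0],[0.7,-0.8,0,0,0,-1,0],[0.6,-0.8,-0.2,0,0,-1,0],[0.5,-0.6,-0.4,0,0,-1,0],[0.2,-0.3,-0.4,0,0,-1,0]],
])

```text
t: 6.5
ee_pos: [530.5, -124.5, 328.7]
orientation: [3.121, 0.358, 0.001]
ft_force: [-0.5, 0.8, -0.8]
width: 43.7
grasp_force: 30.0
```

Call:
step_arm([
  [[0,0,-0.4,0,0,-1,0],[0,0,-0.2,0,0,-1,0],[0,0,0,0,0,-0.5,0],[0,0,0,0,0,0,0],[0,0,0,0,0,0,0]],
])

```text
t: 7.12
ee_pos: [529.7, -122.7, 300.3]
orientation: [3.14, 0.092, 0.002]
ft_force: [0.3, 0.2, -0.2]
width: 43.8
grasp_force: 30.0
```

```bash
python3 - <<'E'
from h import *
snap('wrist','w3'); o=readout.get_obs();r=o['orientation'];print(o['t'],o['ee_pos'],r,o['qpos'],o['ft_force'],o['moment'])
print('toolyaw',2*np.arctan2(r[1],r[0]))
E
```

```text
7.175 [ 529.62953555 -122.72422032  300.25666516] [3.13995291e+00 9.22259851e-02 1.57153561e-03] [-2.49589248e-01  4.52539840e-01  1.88055681e+00  1.80422967e-06
  8.07455578e-01  1.26247917e+00] [-0.34895519 -0.49429627  0.06114126] [ 0.02497355 -0.00039773  0.03978813]
toolyaw 0.05872666272017196
```

View pics/w3.png

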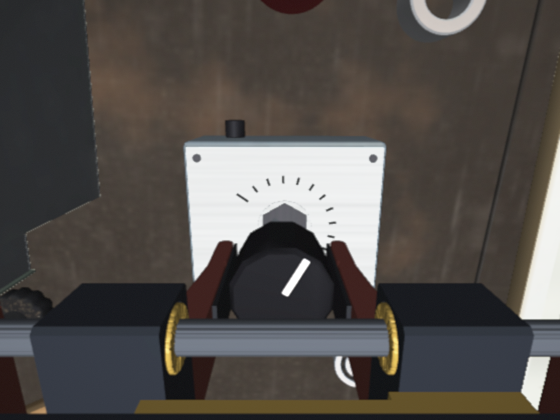

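The knob is held between the pads, its top near (285,285) and its pointer going from (287,293) to (306,262). The nut shows just beyond it at (285,212).

```bash
python3 - <<'E'
from h import *
g=cv2.imread('pics/w3.png',0);z=148.5
R=g[250:305,265:325];ys,xs=np.where(R>150)
w=np.array([plane('w3',x+265,y+250,z)[:2] for x,y in zip(xs,ys)])
l=cv2.fitLine(w.astype(np.float32),cv2.DIST_L2,0,.01,.01).ravel();d=l[:2]*np.sign(l[0])
q=(w-w.mean(0))@d;print(q.max()-q.min(),len(w));tip=w.mean(0)+d*q.max()
print('yaw',np.arctan2(d[1],d[0]),'axis',tip-18*d)
E
```

```text
25.338306620133164 342
yaw -0.480038 axis [ 535.46403874 -126.2425513 ]
```

```bash
python3 - <<'E'
from h import *
g=cv2.imread('pics/w3.png',0);z=148.5
n,L,S,C=cv2.connectedComponentsWithStats((g>150).astype(np.uint8));k=L[278,297];print(S[k])
for f,zz,lab in(('w3',z,L==k),):
    ys,xs=np.where(lab)
    w=np.array([plane(f,x,y,zz)[:2] for x,y in zip(xs,ys)])
    l=cv2.fitLine(w.astype(np.float32),cv2.DIST_L2,0,.01,.01).ravel();d=l[:2]*np.sign(l[0])
    q=(w-w.mean(0))@d;tip=w.mean(0)+d*q.max()
    print(q.max()-q.min(),'yaw',np.arctan2(d[1],d[0]),'axis',tip-18*d)
E
```

```text
[282 259  28  37 340]
18.342182719688516 yaw -0.46698555 axis [ 529.2208172  -123.09905344]
```

Call:
step_arm([
  [[0.01,0.015,-0.2,0,0,0,0],[0,0,-0.2,0,0,0,0],[0,0,-0.1,0,0,0,0],[0,0,0,0,0,0,0],[0,0,0,0,0,0,0]],
])

```text
t: 7.8
ee_pos: [530.0, -122.0, 274.7]
orientation: [-3.14, -0.091, 0.0]
ft_force: [0.4, -0.1, -0.9]
width: 43.7
grasp_force: 30.0
```

Call:
step_arm([
  [[0,0,-0.02,0,0,0,0],[0,0,-0.02,0,0,0,0],[0,0,-0.02,0,0,0,0],[0,0,0,0,0,0,0],[0,0,0,0,0,0,0]],
])

```text
t: 8.43
ee_pos: [530.1, -122.2, 271.9]
orientation: [3.14, 0.091, 0.001]
ft_force: [0.2, -3.0, 1.8]
width: 43.8
grasp_force: 30.0
```

Call:
step_arm([
  [[0,0,-0.015,0,0,0,0],[0,0,-0.015,0,0,0,0],[0,0,0,0,0,0,0],[0,0,0,0,0,0,0],[0,0,0,0,0,0,0]],
])

```text
t: 9.05
ee_pos: [530.2, -122.3, 270.7]
orientation: [3.14, 0.091, 0.001]
ft_force: [-1.4, -3.6, 7.4]
width: 43.7
grasp_force: 30.0
```

Call:
step_arm([
  [[-0.004,-0.01,0,0,0,0,0],[0,0,0,0,0,0,0],[0,0,0,0,0,0,0],[0,0,0,0,0,0,0],[0,0,0,0,0,0,0]],
])

```text
t: 9.68
ee_pos: [530.1, -122.6, 270.7]
orientation: [3.14, 0.091, 0.002]
ft_force: [-0.9, -2.2, 6.7]
width: 43.8
grasp_force: 30.0
```

```bash
python3 - <<'E'
from h import *
o=readout.get_obs();print(o['ee_pos'],o['ft_force'],o['moment'])
E
```

```text
[ 530.06394135 -122.56640775  270.68948422] [-0.94162582 -2.23358699  6.66143176] [-0.47650003  0.09325883  0.04949717]
```

Call:
step_arm([
  [[-0.006,-0.014,0,0,0,0,0],[0,0,0,0,0,0,0],[0,0,-0.01,0,0,0,0],[0,0,0,0,0,0,0],[0,0,0,0,0,0,0]],
])

```text
t: 10.3
ee_pos: [529.9, -123.0, 270.4]
orientation: [-3.14, -0.091, -0.002]
ft_force: [-0.1, 0.2, 7.7]
width: 43.7
grasp_force: 30.0
```

```bash
python3 - <<'E'
from h import *
o=readout.get_obs();print(o['ee_pos'],o['ft_force'],o['moment'])
E
```

```text
[ 529.92018109 -123.01543714  270.38507246] [-0.05018067  0.22572507  7.65921642] [-0.05160606  0.07431867 -0.01445338]
```

Call:
step_arm([
  [[0,0,0,0,0,0.5,0],[0,0,0,0,0,0.5,0],[0,0,0,0,0,0.5,0],[0,0,0,0,0,0,0],[0,0,0,0,0,0,0]],
])

```text
t: 10.92
ee_pos: [529.9, -123.0, 270.3]
orientation: [-3.131, -0.255, -0.002]
ft_force: [-1.0, 0.2, 7.9]
width: 43.9
grasp_force: 30.0
```

```bash
python3 - <<'E'
from h import *
o=readout.get_obs();print(o['ee_pos'],o['ft_force'],o['moment'],o['qpos'][5])
E
```

```text
[ 529.88078276 -123.01239352  270.33000618] [-1.02078165  0.23977328  7.88469256] [ 0.00336463  0.05394956 -0.05348968] 1.157639308478113
```

Call:
step_arm([
  [[0,0,0,0,0,-0.75,0],[0,0,0,0,0,-0.75,0],[0,0,0,0,0,-0.75,0],[0,0,0,0,0,-0.75,0],[0,0,0,0,0,0,0]],
])

```text
t: 11.55
ee_pos: [530.2, -123.3, 270.5]
orientation: [3.14, -0.075, 0.004]
ft_force: [0.8, -1.3, 7.6]
width: 43.6
grasp_force: 30.0
```

```bash
python3 - <<'E'
from h import *
o=readout.get_obs();print(o['ee_pos'],o['ft_force'],o['moment'],o['qpos'][5])
E
```

```text
[ 530.1763574  -123.2706592   270.46895341] [ 0.75436939 -1.3031646   7.56172358] [-0.37657619 -0.12101796  0.02650717] 1.3676559136555
```

Call:
step_arm([
  [[0,0,0,0,0,0.5,0],[0,0,0,0,0,0.5,0],[0,0,-0.006,0,0,0,0],[0,0,0,0,0,0,0],[0,0,0,0,0,0,0]],
])

```text
t: 12.18
ee_pos: [530.0, -123.2, 270.2]
orientation: [3.141, 0.036, 0.003]
ft_force: [-0.1, -1.7, 9.4]
width: 43.9
grasp_force: 30.0
```

```bash
python3 - <<'E'
from h import *
o=readout.get_obs();print(o['ee_pos'],o['ft_force'],o['moment'],o['qpos'][5])
E
```

```text
[ 529.97779541 -123.16394298  270.22486028] [-0.10742582 -1.70591934  9.37611632] [-0.29607592  0.14717479 -0.01126416] 1.2972850069530932
```

Call:
step_arm([
  [[0,0,0,0,0,0.7,0],[0,0,0,0,0,0.7,0],[0,0,0,0,0,0.7,0],[0,0,0,0,0,0.7,0],[0,0,0,0,0,0,0]],
])

```text
t: 12.8
ee_pos: [530.0, -123.1, 270.2]
orientation: [3.123, 0.343, 0.003]
ft_force: [0.6, -0.9, 8.3]
width: 43.8
grasp_force: 30.0
```

Call:
step_arm([
  [[0,0,0,0,0,0.4,0],[0,0,0,0,0,0.4,0],[0,0,0,0,0,0.4,0],[0,0,0,0,0,0,0],[0,0,0,0,0,0,0]],
])

```text
t: 13.42
ee_pos: [530.1, -123.1, 270.2]
orientation: [3.106, 0.472, 0.003]
ft_force: [1.2, 0.1, 8.7]
width: 43.7
grasp_force: 30.0
```

```bash
python3 - <<'E'
from h import *
o=readout.get_obs();print(o['ee_pos'],o['ft_force'],o['moment'],o['qpos'][5])
im=cv2.imread('pics/w1.png');h=cv2.cvtColor(im,cv2.COLOR_BGR2HSV)
for f,(u0,u1,v0,v1) in(('w1',(265,315,175,235)),('top0',(325,355,198,222))):
    im=cv2.imread(f'pics/{f}.png')[v0:v1,u0:u1];h=cv2.cvtColor(im,cv2.COLOR_BGR2HSV)
    m=((h[...,1]>90)&(h[...,0]>8)&(h[...,0]<32)).astype(np.uint8)
    n,L,S,C=cv2.connectedComponentsWithStats(m,connectivity=8)
    for i in range(1,n):
        p=plane(f,C[i][0]+u0,C[i][1]+v0,73)[:2];print(f,S[i][4],p)
E
```

```text
[ 530.11149466 -123.06326273  270.18580442] [1.15186279 0.1073328  8.65098765] [-0.02141432 -0.07807752  0.02252965] 1.0180623303269902
w1 32 [ 531.56884389 -112.52700785]
top0 3 [ 531.40837851 -112.83779634]
top0 1 [ 521.64582158 -133.06573914]
```

Call:
step_arm([
  [[0,0,0,0,0,0.5,0],[0,0,0,0,0,0.5,0],[0,0,0,0,0,0.5,0],[0,0,0,0,0,0.5,0],[0,0,0,0,0,0,0]],
])

```text
t: 14.05
ee_pos: [530.2, -123.1, 270.2]
orientation: [3.065, 0.688, 0.004]
ft_force: [0.7, -1.2, 8.9]
width: 43.9
grasp_force: 30.0
```

```bash
python3 - <<'E'
from h import *
o=readout.get_obs();print(o['ee_pos'],o['ft_force'],o['moment'],o['qpos'][5])
snap('top','top1');snap('side','side1')
a=cv2.imread('pics/top1.png')[170:250,295:385];b=cv2.imread('pics/side1.png')
u,v=proj('side1',[530,-122,80]).round().astype(int);print(u,v)
b=b[v-40:v+40,u-45:u+45]
f=lambda i:cv2.resize(i,(400,356),interpolation=cv2.INTER_CUBIC)
cv2.imwrite('pics/c3.png',np.hstack([f(a),f(b)]))
E
```

```text
[ 530.17648623 -123.0657064   270.22212887] [ 0.73987646 -1.24504712  8.88948381] [-0.03216995 -0.11833697 -0.04981152] 0.8780328581903887
280 191
```

View pics/c3.png

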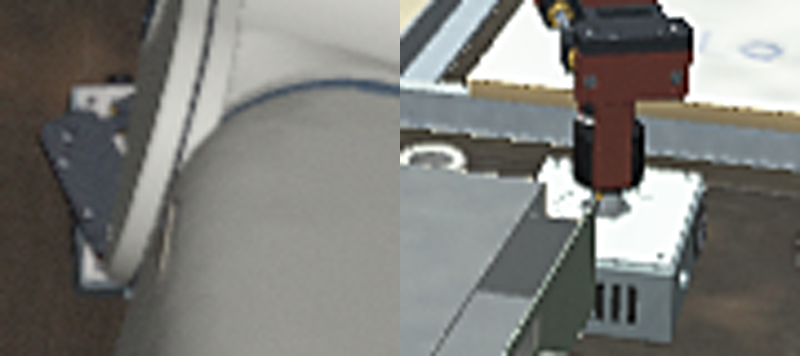

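The top view is blocked by the arm. The side crop shows the knob in the fingers at (610,165), standing proud on the shaft above the nut, so it is not engaged. I'll check the flat's edge numerically from the first wrist image.

```bash
python3 - <<'E'
from h import *
g=cv2.imread('pics/w1.png',0)
print('     ',*range(270,309))
for v in range(184,228):print(v,*(f'{x:3d}' for x in g[v,270:309]))
E
```

```text
270 271 272 273 274 275 276 277 278 279 280 281 282 283 284 285 286 287 288 289 290 291 292 293 294 295 296 297 298 299 300 301 302 303 304 305 306 307 308
184 240 239 238 237 238 238 237 236 233 227 220 206 189 167 147 126 111 102  96  95  97 106 126 154 182 204 222 227 231 233 233 235 234 235 236 238 239 239 239
185 239 238 237 235 236 236 234 229 221 204 188 169 150 128 111 101  97  95  95  95  94  96  99 114 139 169 193 210 224 231 234 235 234 235 234 236 238 239 239
186 238 237 236 233 231 228 223 207 190 169 149 127 112 101  97  96  96  95  96  95  95  95  95  98 108 126 152 179 201 221 229 234 235 235 233 235 238 239 239
187 236 234 230 224 215 203 188 170 150 127 111 102  96  95  94  95  95  95  96  95  96  97  96  96  97 101 115 138 165 191 213 226 234 235 233 234 238 239 239
188 225 221 208 191 173 157 138 124 111 101  95  95  95  94  93  95  95  94  95  96  96  97  97  98  98  97 100 107 125 150 178 204 223 231 232 232 237 239 238
189 206 189 171 153 130 117 105  99  96  95  96  94  96 100 105 109 108 103  97  96  96  97  96  96  97  98  97  97 101 114 137 164 191 215 226 
[... 5395 characters left out ...]
 240 240 240 239 238 237 237 238 240 241 241 241 240 240 239
224 237 237 236 236 236 235 236 236 238 239 239 237 234 232 230 228 227 228 227 222 216 222 235 238 239 240 240 239 238 237 237 238 239 240 241 241 241 240 239
225 237 237 237 236 236 236 235 236 237 239 240 240 238 237 235 235 235 236 236 234 232 233 238 238 238 239 239 240 239 238 237 237 238 240 241 241 241 241 240
226 237 237 237 236 236 236 236 236 236 238 240 240 240 239 238 240 241 241 241 241 239 239 239 238 238 238 239 240 239 238 237 237 237 239 240 241 241 241 240
227 237 237 237 236 236 236 236 235 236 237 239 240 240 240 239 241 241 242 242 242 241 240 240 239 238 238 239 240 239 239 238 237 237 239 240 241 241 241 240
```

Call:
step_arm([
  [[0,0,0.016,0,0,-0.4,0],[0,0,0,0,0,-1,0],[0,0,0,0,0,-1,0],[0,0,0,0,0,-1,0],[0,0,0,0,0,-1,0]],
])

```text
t: 14.78
ee_pos: [529.8, -123.0, 270.7]
orientation: [-3.134, -0.208, -0.002]
ft_force: [0.3, -0.6, 6.1]
width: 44.1
grasp_force: 30.0
```

Call:
step_arm([
  [[0,0,0,0,0,-1,0],[0.008,-0.004,0,0,0,0,0],[0,0,0,0,0,0,0],[0,0,-0.01,0,0,0,0],[0,0,0,0,0,0,0]],
])

```text
t: 15.4
ee_pos: [530.1, -123.2, 270.3]
orientation: [-3.14, -0.102, -0.001]
ft_force: [-1.6, -0.8, 8.4]
width: 43.8
grasp_force: 30.0
```

```bash
python3 - <<'E'
from h import *
o=readout.get_obs();r=o['orientation'];print(o['ee_pos'],o['ft_force'],o['moment'],2*np.arctan(r[1]/r[0])-.5236)
E
```

```text
[ 530.11067376 -123.16974396  270.30572752] [-1.5864111  -0.75429984  8.40221369] [ 0.01720687  0.18734484 -0.00714306] -0.45896278950094166
```

```bash
python3 - <<'E'
from h import *
snap('wrist','w4');g=cv2.imread('pics/w4.png',0)
n,L,S,C=cv2.connectedComponentsWithStats((g>150).astype(np.uint8))
for i in range(1,n):
    if 200<S[i][4]<600 and abs(C[i][0]-297)<30: print(S[i],C[i]);k=i
ys,xs=np.where(L==k)
w=np.array([plane('w4',x,y,118.5)[:2] for x,y in zip(xs,ys)])
l=cv2.fitLine(w.astype(np.float32),cv2.DIST_L2,0,.01,.01).ravel();d=l[:2]*np.sign(l[0])
q=(w-w.mean(0))@d;tip=w.mean(0)+d*q.max()
print(q.max()-q.min(),'yaw',np.arctan2(d[1],d[0]),'axis',tip-18*d)
E
```

```text
[282 259  28  37 340] [295.52647059 276.91470588]
18.349804825199815 yaw -0.4610634 axis [ 529.65634872 -123.4503506 ]
```

View pics/w4.png

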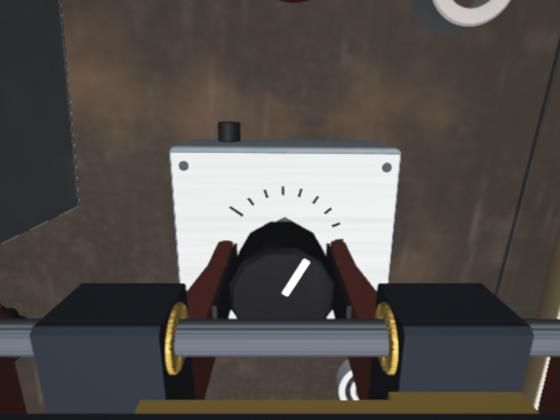

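The wrist view shows the knob unchanged in the grip, with its pointer from (287,293) to (306,262), so nothing has slipped. I'll sweep the yaw the other way under light pressure.

Call:
step_arm([
  [[-0.006,0.003,0,0,0,-0.7,0],[0,0,0,0,0,-0.7,0],[0,0,0,0,0,-0.7,0],[0,0,0,0,0,-0.7,0],[0,0,0,0,0,0,0]],
])

```text
t: 16.08
ee_pos: [530.4, -123.5, 270.5]
orientation: [3.134, -0.206, 0.004]
ft_force: [0.7, -2.8, 7.7]
width: 43.7
grasp_force: 30.0
```

Call:
step_arm([
  [[0,0,0,0,0,-0.7,0],[0,0,0,0,0,-0.7,0],[0,0,0,0,0,-0.7,0],[0,0,0,0,0,-0.7,0],[0,0,0,0,0,0,0]],
])

```text
t: 16.7
ee_pos: [530.5, -123.7, 270.6]
orientation: [3.099, -0.51, 0.005]
ft_force: [0.6, -4.9, 8.3]
width: 43.8
grasp_force: 30.0
```

```bash
python3 - <<'E'
from h import *
o=readout.get_obs();r=o['orientation'];print(o['ee_pos'],o['ft_force'],o['moment'],2*np.arctan(r[1]/r[0])-.5236)
E
```

```text
[ 530.48098081 -123.71833831  270.58915638] [ 0.6315563  -4.93628067  8.25235289] [-0.90847295 -0.08880264  0.0502847 ] -0.8500140578398838
```

Call:
step_arm([
  [[-0.003,-0.005,0.01,0,0,1,0],[-0.004,-0.006,0,0,0,1,0],[0,0,0,0,0,1,0],[0,0,0,0,0,1,0],[0,0,0,0,0,1,0]],
])

```text
t: 17.32
ee_pos: [529.4, -123.6, 270.6]
orientation: [-3.141, -0.039, -0.001]
ft_force: [-0.4, -0.0, 6.6]
width: 43.7
grasp_force: 30.0
```

Call:
step_arm([
  [[0,0,-0.02,0,0,0.5,0],[0,0.008,0,0,0,0.4,0],[0.008,-0.008,0,0,0,0.4,0],[-0.008,-0.008,0,0,0,0.4,0],[-0.008,0.008,0,0,0,0.4,0]],
])

```text
t: 17.95
ee_pos: [529.5, -123.7, 270.1]
orientation: [3.13, 0.267, 0.004]
ft_force: [0.4, -0.9, 9.1]
width: 43.8
grasp_force: 30.0
```

```bash
python3 - <<'E'
from h import *
o=readout.get_obs();r=o['orientation'];print(o['ee_pos'],o['ft_force'],o['moment'],2*np.arctan(r[1]/r[0])-.5236)
E
```

```text
[ 529.53820102 -123.65695099  270.12296489] [ 0.4424192  -0.9364577   9.08970878] [-0.11914305 -0.204704    0.00368727] -0.35339098179152334
```

Call:
step_arm([
  [[0.005,0.005,0,0,0,0.5,0],[0,0,-0.008,0,0,0.5,0],[0.008,0,0,0,0,0.3,0],[-0.008,-0.006,0,0,0,0.3,0],[0,0,0,0,0,0,0]],
])

```text
t: 18.58
ee_pos: [529.9, -123.7, 269.9]
orientation: [3.11, 0.44, 0.004]
ft_force: [-0.1, -0.2, 10.6]
width: 43.6
grasp_force: 30.0
```

```bash
python3 - <<'E'
from h import *
o=readout.get_obs();r=o['orientation'];print(o['ee_pos'],o['ft_force'],o['moment'],2*np.arctan(r[1]/r[0])-.5236)
E
```

```text
[ 529.87970231 -123.72367215  269.86183929] [-0.09522255 -0.21454834 10.55158989] [ 0.0924783  -0.03235868  0.00291999] -0.24246029995221496
```

Call:
step_arm([
  [[0,0,0.4,0,0,0,0],[0,0,0.4,0,0,0,0],[-0.5,-0.15,0,0,0,0,0],[-0.5,-0.15,0,0,0,0,0],[-0.5,-0.15,-0.3,0,0,0,0]],
])

```text
t: 19.2
ee_pos: [453.4, -146.2, 294.0]
orientation: [-3.11, -0.44, -0.002]
ft_force: [-0.3, 0.5, -1.6]
width: 43.8
grasp_force: 30.0
```

Call:
step_arm([
  [[0,0,-0.5,0,0,0,0],[0,0,-0.3,0,0,0,0],[0,0,0,0,0,0,0],[0,0,0,0,0,0,0],[0,0,0,0,0,0,0]],
])

```text
t: 19.82
ee_pos: [454.5, -146.4, 254.4]
orientation: [3.11, 0.441, 0.002]
ft_force: [0.7, 0.0, -0.5]
width: 43.7
grasp_force: 30.0
```

```bash
python3 - <<'E'
from h import *
o=readout.get_obs();r=o['orientation'];print(o['ee_pos'],o['ft_force'],2*np.arctan(r[1]/r[0]))
snap('wrist','w5');u,v=proj('w5',[529.7,-122.5,86]).round().astype(int);print(u,v)
u0,v0=max(0,u-50),max(0,v-40);im=cv2.imread('pics/w5.png')[v0:v0+80,u0:u0+100];print(u0,v0)
cv2.imwrite('pics/c5.png',cv2.resize(im,None,fx=7,fy=7,interpolation=cv2.INTER_CUBIC))
E
```

```text
[ 454.49264377 -146.36785323  254.37926985] [ 0.6562461   0.02709595 -0.52780028] 0.2814966244287321
278 96
228 56
```

View pics/c5.png

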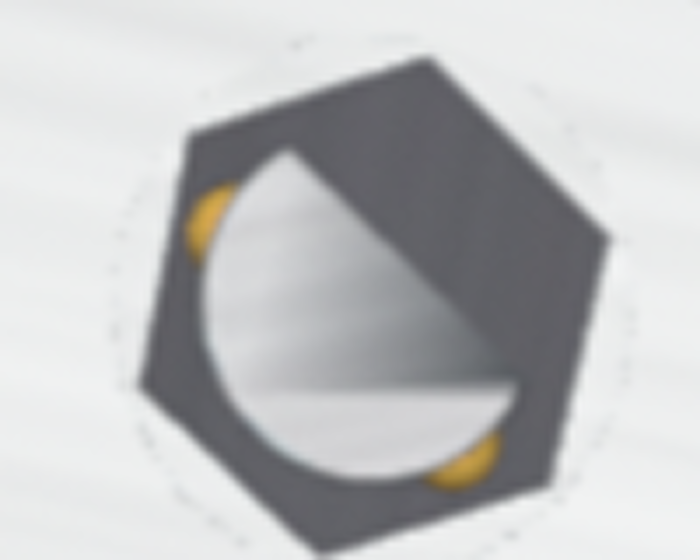

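The crop shows the D clearly. The flat edge runs from (288,150) to (518,382) facing up-right, the axis is at about (367,304), and the balls show at (212,222) and (465,462).

```bash
python3 - <<'E'
from h import *
P=lambda u,v,z=86:plane('w5',228+u/7-.43,56+v/7-.43,z)[:2]
a,b=P(288,150),P(518,382);t=b-a;n=np.array([-t[1],t[0]])/np.linalg.norm(t)
if n[0]<0:n=-n
print('chord',np.linalg.norm(t),'yaw',np.arctan2(n[1],n[0]),'axis',(a+b)/2-3*n,P(367,304))
print('left/bottom',P(203,300),P(367,478))
print('nut',(P(188,132,64)+P(550,485,64))/2,(P(140,385,64)+P(608,237,64))/2,(P(428,57,64)+P(322,553,64))/2)
# knob axis in hand: pointer
g=cv2.imread('pics/w5.png',0);N,L,S,C=cv2.connectedComponentsWithStats((g>150).astype(np.uint8));k=L[277,296]
ys,xs=np.where(L==k);z=254.38-189.8+38
w=np.array([plane('w5',x,y,z)[:2] for x,y in zip(xs,ys)]);l=cv2.fitLine(w.astype(np.float32),cv2.DIST_L2,0,.01,.01).ravel();d=l[:2]*np.sign(l[0])
q=(w-w.mean(0))@d;tip=w.mean(0)+d*q.max();print(S[k],'knob yaw',np.arctan2(d[1],d[0]),'axis',tip-18*d)
E
```

```text
chord 18.308515686151672 yaw -0.48375487433242564 axis [ 528.81120696 -123.5943446 ] [ 528.9447571  -123.48534466]
left/bottom [ 526.54571282 -114.36465086] [ 519.57128593 -126.17644696]
nut [ 529.08000463 -123.74688914] [ 529.08864822 -123.73709881] [ 529.1261906  -123.82413124]
[282 259  28  37 339] knob yaw -0.24413285 axis [ 454.39401054 -146.88838848]
```

Call:
step_arm([
  [[0,0,0.9,0,0,-1,0],[0.5,0.16,0,0,0,-1,0],[0.5,0.16,0,0,0,-1,0],[0.5,0.14,0,0,0,-0.46,0],[0,0,0,0,0,0,0]],
])

```text
t: 20.5
ee_pos: [530.4, -123.0, 299.4]
orientation: [3.14, 0.065, 0.003]
ft_force: [-0.5, 0.2, -0.7]
width: 43.5
grasp_force: 30.0
```

Call:
step_arm([
  [[0,0,-0.2,0,0,0,0],[0,0,-0.2,0,0,0,0],[0,0,0,0,0,0,0],[0,0,0,0,0,0,0],[0,0,0,0,0,0,0]],
])

```text
t: 21.12
ee_pos: [529.1, -123.5, 279.0]
orientation: [3.141, 0.062, 0.0]
ft_force: [-1.3, 0.5, -0.6]
width: 43.6
grasp_force: 30.0
```

```bash
python3 - <<'E'
from h import *
o=readout.get_obs();r=o['orientation'];print(o['ee_pos'],o['ft_force'],o['moment'],2*np.arctan(r[1]/r[0])-.5236)
E
```

```text
[ 529.06834014 -123.46760148  278.97021528] [-1.32484569  0.50883688 -0.63548185] [ 0.03323515 -0.03238221 -0.0047764 ] -0.4839792848883011
```

Call:
step_arm([
  [[0.004,0.004,-0.06,0,0,0,0],[0,0,-0.06,0,0,0,0],[0,0,-0.02,0,0,0,0],[0,0,0,0,0,0,0],[0,0,0,0,0,0,0]],
])

```text
t: 21.75
ee_pos: [529.3, -123.2, 271.8]
orientation: [3.141, 0.062, 0.0]
ft_force: [-0.6, -0.1, -0.4]
width: 43.8
grasp_force: 30.0
```

Call:
step_arm([
  [[0,0,-0.016,0,0,0,0],[0,0,0,0,0,0,0],[0,0,-0.01,0,0,0,0],[0,0,0,0,0,0,0],[0,0,0,0,0,0,0]],
])

```text
t: 22.38
ee_pos: [529.4, -123.2, 270.8]
orientation: [3.141, 0.062, 0.001]
ft_force: [-1.1, -0.9, 5.5]
width: 43.9
grasp_force: 30.0
```

```bash
python3 - <<'E'
from h import *
o=readout.get_obs();r=o['orientation'];print(o['ee_pos'],o['ft_force'],o['moment'],2*np.arctan(r[1]/r[0])-.5236)
E
```

```text
[ 529.35144136 -123.20430211  270.84205384] [-1.12838117 -0.88649767  5.49259321] [-0.02127982  0.18643715 -0.02176505] -0.4838102684772691
```

Call:
step_arm([
  [[-0.006,-0.006,0,0,0,0,0],[0,0,0,0,0,0,0],[0,0,0,0,0,0,0],[0,0,0,0,0,0,0],[0,0,0,0,0,0,0]],
])

```text
t: 23.0
ee_pos: [529.2, -123.4, 270.9]
orientation: [-3.141, -0.062, -0.001]
ft_force: [-1.3, 1.5, 5.3]
width: 43.9
grasp_force: 30.0
```

```bash
python3 - <<'E'
from h import *
o=readout.get_obs();r=o['orientation'];print(o['ee_pos'],o['ft_force'],o['moment'],2*np.arctan(r[1]/r[0])-.5236)
E
```

```text
[ 529.19570178 -123.35171707  270.85382734] [-1.25991172  1.52302959  5.3129843 ] [ 0.26151035  0.10811586 -0.01262544] -0.48398464779172384
```

Call:
step_arm([
  [[-0.008,0.004,0,0,0,0,0],[0,0,0,0,0,0,0],[0,0,0,0,0,0,0],[0,0,0,0,0,0,0],[0,0,0,0,0,0,0]],
])

```text
t: 23.62
ee_pos: [529.0, -123.3, 270.9]
orientation: [3.141, 0.062, 0.002]
ft_force: [1.5, 1.3, 4.3]
width: 44.1
grasp_force: 30.0
```

```bash
python3 - <<'E'
from h import *
o=readout.get_obs();r=o['orientation'];print(o['ee_pos'],o['ft_force'],o['moment'],2*np.arctan(r[1]/r[0])-.5236)
E
```

```text
[ 529.03064494 -123.28157164  270.85917049] [1.50179997 1.27136092 4.28642132] [ 0.15583882 -0.2456949   0.02840165] -0.48390203036649493
```

Call:
step_arm([
  [[0.004,0.004,0,0,0,0,0],[0,0,-0.012,0,0,0.5,0],[0,0,-0.01,0,0,-0.5,0],[0,0,0,0,0,-0.5,0],[0,0,0,0,0,0.5,0]],
])

```text
t: 24.25
ee_pos: [529.2, -123.3, 270.2]
orientation: [3.14, 0.063, 0.003]
ft_force: [0.0, 0.2, 9.6]
width: 43.7
grasp_force: 30.0
```

```bash
python3 - <<'E'
from h import *
o=readout.get_obs();r=o['orientation'];print(o['ee_pos'],o['ft_force'],o['moment'],2*np.arctan(r[1]/r[0])-.5236)
E
```

```text
[ 529.23971134 -123.30969766  270.17955836] [0.0490677  0.2033775  9.56117191] [-0.07257488  0.07273592 -0.01196772] -0.48345808393616346
```

Call:
step_arm([
  [[0,0,0.04,0,0,0,0],[-0.01,-0.01,0,0,0,0,0],[0,0,-0.02,0,0,0,0],[0,0,-0.01,0,0,0,0],[0,0,0,0,0,0,0]],
])

```text
t: 24.88
ee_pos: [528.5, -123.5, 270.4]
orientation: [3.141, 0.062, 0.001]
ft_force: [0.8, 0.8, 9.5]
width: 43.8
grasp_force: 30.0
```

```bash
python3 - <<'E'
from h import *
o=readout.get_obs();r=o['orientation'];print(o['ee_pos'],o['ft_force'],o['moment'],2*np.arctan(r[1]/r[0])-.5236)
E
```

```text
[ 528.52145526 -123.53169461  270.37736482] [0.84339826 0.77308665 9.52783461] [ 0.29770721 -0.06035715 -0.02171927] -0.4839517552153442
```

Call:
step_arm([
  [[0,0,0.02,0,0,0,0],[0.018,0.004,0,0,0,0,0],[0,0,0.002,0,0,0,0],[0,0,0,0,0,0,0.6],[0,0,0,0,0,0,0.6]],
])

```text
t: 25.5
ee_pos: [528.7, -123.3, 270.4]
orientation: [-3.141, -0.062, 0.002]
ft_force: [-0.6, -0.1, -0.4]
width: 52.3
grasp_force: 0.0
```

```bash
python3 - <<'E'
from h import *
def info(f,z):
    o=readout.get_obs();print(o['ee_pos'],o['ft_force'],o['moment'],o['width'])
    snap('wrist',f);g=cv2.imread(f'pics/{f}.png',0);N,L,S,C=cv2.connectedComponentsWithStats((g>150).astype(np.uint8))
    i=[i for i in range(1,N) if 200<S[i][4]<500 and np.hypot(C[i][0]-295,C[i][1]-277)<30]
    for k in i:
        ys,xs=np.where(L==k);w=np.array([plane(f,x,y,z)[:2] for x,y in zip(xs,ys)]);l=cv2.fitLine(w.astype(np.float32),cv2.DIST_L2,0,.01,.01).ravel();d=l[:2]*np.sign(l[0])
        q=(w-w.mean(0))@d;tip=w.mean(0)+d*q.max();print(S[k],C[k],'yaw',np.arctan2(d[1],d[0]),'axis',tip-18*d,'len',np.ptp(q))
info('w6',119.5)
E
```

```text
[ 528.72842069 -123.2685983   270.39606074] [-0.62781462 -0.09878997 -0.36030277] [ 0.04167647 -0.0266986   0.00401893] 52.30391305825969
```

```bash
python3 - <<'E'
from h import *
g=cv2.imread('pics/w6.png',0);N,L,S,C=cv2.connectedComponentsWithStats((g>150).astype(np.uint8))
for i in range(1,N):
    if S[i][4]>60 and 200<C[i][0]<400 and C[i][1]>150: print(S[i],C[i])
k=[i for i in range(1,N) if 100<S[i][4]<600 and np.hypot(C[i][0]-295,C[i][1]-275)<60]
for z in (104,110,118):
  for j in k:
    ys,xs=np.where(L==j);w=np.array([plane('w6',x,y,z)[:2] for x,y in zip(xs,ys)]);l=cv2.fitLine(w.astype(np.float32),cv2.DIST_L2,0,.01,.01).ravel();d=l[:2]*np.sign(l[0]);q=(w-w.mean(0))@d;tip=w.mean(0)+d*q.max();print(z,'yaw',np.arctan2(d[1],d[0]),'axis',tip-18*d,'len',np.ptp(q))
E
```

```text
[  168   143   231   146 22424] [284.97310917 197.24977702]
[322 266  23  53 672] [331.75595238 299.40178571]
[218 305  10  14  66] [222.01515152 314.06060606]
[274 308  28  11 151] [288.70198675 313.70198675]
[343 362  20  39 285] [350.25964912 380.65964912]
[355 373  18  28 178] [360.6011236  387.37078652]
104 yaw -1.1779652 axis [ 504.68436582 -115.2357729 ] len 13.025740803185446
110 yaw -1.1779963 axis [ 508.41540265 -114.72386799] len 12.491681429848065
118 yaw -1.178 axis [ 513.38968792 -114.04147861] len 11.77954908499261
```

```bash
python3 - <<'E'
from h import *
g=cv2.imread('pics/w6.png',0)
for v in range(204,332,3):print(v,''.join(' .:-=+*#%@'[min(9,int(x)//26)] for x in g[v,200:370:2]))
E
```

```text
204 @@@@@@@@@@@@@@%*@@@@@@@@@@@@@@@@@@@@@@@@@@@@@@@@@@@@@@@@@@@@@@@%=+@@@@@@@@@@@@@@@@@@@
207 @@@@@@@@@@@@@@%*:=%@@@@@@@@@@@@@@@@@@@@@@@@@@@@@@@@@@@@@@@@@@%+:#@@@@@@@@@@@@@@@@@@@@
210 @@@@@@@@@@@@@@@@@#--#@@@@@@@@@@@@@@@@@@@@@@@@@@@@@@@@@@@@@@@@@%@@@@@@@@@@@@@@@@@@@@@@
213 @@@@@@@@@@@@@@@@@@@%=#@@@@@@@@@@@@@%%%%%@@%@%%%%%%@@@@@@@@@@@@@@@@@@@@@@@@@@@@@@@@@@@
216 @@@@@%%%%%%%%%%%%%%%%%%%%%%%%%%%%%%@@@@%+--=*%@@@@%%%%%%%%%%%%%%%@@@@%%%%%%%%@%@%@@@@
219 @@@@@@@@@@@@@@@@@@@@@@@@@@@@@@@%%%%%%*=-------=*%@%%%@@@@@@@@@@@@@%*-:%@@@@@@@@@@@@@@
222 @@@@@@@@@@@@@@@@@@@@@@@@@@@@@@@@@@%=-------------=#%@@@@@@@@@@@@@@+#@@@@@@@@@@@@@@@@@
225 @@@@@@@@@@@@@@@@@@@@@@@@@@@@@%@%+-------------------+%@@@@@@@@@@@@@@@@@@@@@@@@@@@@@@@
228 @@@@@@@@@@@@@@@@@@@@@@@@@@@@@#-..............::-------=@%@@@@@@@@@@@@@@@@@@@@@@@@@@@@
231 @@@@@@@@@@@@@@@@@@@@@@@@@@@%- ....................::--=@@@@@@@@@@@@@@@@@@@@@@@@@@@@@@
234 @@@@@@@@@@@@@@@@@@@@@@@@@#-  .........................-%@@@@@@@@@@@@**++@@@@@@@@@@@@@
237 @@@@@@@@@@@@@@@@@@@@@@@#:    ..........................:*@@@@@@@@@@%*#%%@@@@@@@@@@@@@
240 @@@@@@%*++*%@@@@
[... 2069 characters left out ...]
..............................-+%@@+......    -@@@@@@@@@#        ::...
312 ::.      :%@+............................:=#@@@@@@@:......   +@@@@@@@@@%-       ::...
315 ::.      =@@@+........................-*%@@@@@@#=:........  .*@@@@@@@@@@*      .::...
318 .... ....=****-....................:=+*####*=:...............=*******++++. ..........
321 .....................................................................................
324 :::::::::::::::::::::::::::::::::::::::::::::::::::::::::::::::::::::::::::::::::::::
327 -------------------------------------------------------------------------------------
330 -------------------------------------------------------------------------------------
```

The knob toppled when I released it: its pointer now sits low at (290,314) in the wrist image and it leans toward the robot. I'll regrip it, lift it clear, and stand it upright again on the bare bench in front of the box.

Call:
step_arm([
  [[0,0,0,0,0,0,0],[0,0,0,0,0,0,0],[0,0,0,0,0,0,0],[0,0,0.2,0,0,0,0],[0,0,0.5,0,0,0,0]],
])

```text
t: 26.18
ee_pos: [528.8, -123.3, 306.0]
orientation: [-3.14, -0.062, 0.003]
ft_force: [0.4, -0.0, 0.6]
width: 6.1
grasp_force: 0.0
```

```bash
python3 - <<'E'
from h import *
o=readout.get_obs();print(o['ee_pos'],o['ft_force'],o['moment'],o['width'],o['grasp_force'])
snap('wrist','w7');g=cv2.imread('pics/w7.png',0)
for v in range(204,330,3):print(v,''.join(' .:-=+*#%@'[min(9,int(x)//26)] for x in g[v,200:370:2]))
E
```

```text
[ 528.81150497 -123.28010846  305.96636837] [ 0.41504348 -0.02453343  0.60079571] [ 0.02351373 -0.0514333  -0.03727015] 6.098111027197508 0.0
204 @@@@@@@@@@@@@@@@@@@@@@@@@@@@@@@@%%%%#=---------+%%%%%@@@@@@@@@#-=#@@@@@@@@@@@@@@@@@@@
207 @@@@@@@@@@@@@@@@@@@@@@@@@@@@@@@%@%*--------------=*%%@@@@@@@@@@@@@@@@@@@@@@@@@@@@@@@@
210 %%%%%%%%%%%%%%%%%%%%%%%%%%%%%%%#=-------------------=%@@@@@@@@@@@@@@@@@@@@@@@@@@@@@@@
213 @@@@@@@@@@@@@@@@@@@@@@@@@@@@@%@*--------------------=%@@@@@@@@@@@@@@@@@@@@@@@@@@@@@@@
216 @@@@@@@@@@@@@@@@@@@@@@@@@@@@@%%*--------------------=%@@@@@@@@@@*+=*@@@@@@@@@@@@@@@@@
219 @@@@@@@@@@@@@@@@@@@@@@@@@@@@@%@#--------------------=%@%@@@@@@@%%%%%@@@@@@@@@@@@@@@@@
222 @@@@@@@@@@@@@@@@@@@@@@@@@@@@@%@#-=+=----------------=%@@@@@@@@@@@@@@@@@@@@@@@@@@@@@@@
225 @@@@@@@@@@@@@@@@@@@@@@@@@@@@@@@%=**=##*=------------=%@@@@@@@@@@@@@@@@@@@@@@@@@@@@@@@
228 @@@@@@@@@@@@@@@@@@@@@@@@@@@@@@%%-=+#%%##*+----------=%@@@@@@@@@%%@@@@@@@@@@@@@@@@@@@@
231 @@@@@@@@@@@@@@@@@@@@@@@@@@@@@@%%--+%%%###**+=-------=%@@@@@@@@@#+==@@@@@@@@@@@@@@@@@@
234 @@@@@@@@@@@@@@@@@@@@@@@@@@@@@@@%--*%%%##***+++=-----=%
[... 2121 characters left out ...]
.. ....  ......:-:.::..:::::-:.::.:--.  ..  ...   ... ... . . .  .  ..
309  . .......     ......  .......--:.::.::::::::.::.:--.... .. . . ... .  . .. .... ....
312 . ... .... .. .. . ..... .....==-.::.::::::-:.::.--=:....  .. .. .....  ..  . . .. ..
315 .    .. .  ..... .. ......   :+=-.::.::::::::.::.:=+- .....  .. .. . ..      .. .... 
318  .......... . ..    .... ... :==:..:..:.::::.....:==-  . ...... .....     .. .  .  . 
321 . .  ... . . . ...  ... .....-*+:................:+#=.. . .. .... . . ... ..  . .... 
324 .  . . . . .. . . . ...  . . -*+-:::::::::::::::::=+=. .  ..     . . .   .      . .. 
327 ::::::..::::::::.:::::::::::.-*=------------------=*=.:::::::.:::::::::::.:::::.:::.:
```

The gripper closed empty. A dark body now lies at about (335,275) in the image, on the box's near side. I'll back off upward and look at it.

Call:
step_arm([
  [[0,0,0.9,0,0,0,1],[-0.4,0,0.9,0,0,0,1],[-0.8,0,0.3,0,0,0,1],[-0.8,0,0,0,0,0,1],[0,0,0,0,0,0,1]],
])

```text
t: 26.85
ee_pos: [427.0, -123.1, 411.4]
orientation: [3.141, 0.061, -0.0]
ft_force: [0.6, -0.5, 0.5]
width: 48.9
grasp_force: 0.0
```

```bash
python3 - <<'E'
from h import *
o=readout.get_obs();print(o['t'],o['ee_pos'],o['ft_force'])
snap('wrist','w8');snap('side','side8');g=cv2.imread('pics/w8.png',0)
for p in([475,-190,60],[475,-60,60],[585,-190,60],[585,-60,60],[529,-123.5,86]):print(p,proj('w8',p).round())
for v in range(90,330,6):print(v,''.join(' .:-=+*#%@'[min(9,int(x)//26)] for x in g[v,140:440:3]))
E
```

```text
26.85 [ 426.97671748 -123.11730962  411.44886761] [ 0.63622372 -0.45418016  0.54505878]
[475, -190, 60] [357. 140.]
[475, -60, 60] [216. 135.]
[585, -190, 60] [369.   8.]
[585, -60, 60] [215.   1.]
[529, -123.5, 86] [288.  72.]
90 ::::::::::::::::::::::::::*@%%%%%%%%%%%%%%%%%%%*---=%%%@@@@%@@@@@@@@@@@@%:::::::::::::::::::::-:::::
96 ::::::::::::::::::::::::::+%%%%%%%%%%%%%%%%%%%%%%%%%%%%%%%%%%%%%%%%%%%%%%:::::::::::::::::::::::::::
102 ::::::::::::::::::::::::::+%%%%%%%%%%%%%%%%%%%%%%%%%%%%%%+%%%%%%%%@%@%%@%:::::::::::::::::::::::::::
108 ::::::::::::::::::::::::::=%@@@@@@@@@@@@@@@@@@@@@@@@@@@@@@@@%%%%%%%%%%%%%:::::::::::::::::::::::::::
114 ::::::::::::::::::::::::::-%%%%%%%%%%%%%%%%%%%%%%%%%%%%%%%%%%%%%%%%%%%@@%:::::-::-::::::::::::::::::
120 :::::::::::::::::::::::::::%@@@@@@@@@@@@@@@@@@@@@@@@@@@@@@@@@@%@@%%@@@@@#:::::-:::::::::::::::::::::
126 :::::::::::::::::::::::::::#@+*@@@@@@@@@@@@@@@@@@@@@%@%%%%%%%%%%%%%%%-=%*:::::::::::::::::::::::::::
132 :::::::::::::::::::::::::::#@%%@@@%%%%%%%%%%%%%%%%%%%%%%%%%%%%%%%%%%%%%%+:::::::::::::::::::::::::::
138 ::::::::::::::::::::::::::::--
[... 2615 characters left out ...]
....      .:::::::::::::::::::::::::::::::::.      ..........::   . .           
294 .     . .   ...........       ::::::::::::::::::::::::::::::::::%.      ...........            ..   
300              ..........      .:::::::::::::::::::::::::::::::::%@#      ...........    .    .   .   
306  . ..  .-:--..........:.     ::::::::::::::::::::::::::::::..:%@@@-     :..........-::-. ..         
312 ..    .=-::-:.........:.    -=::::::::::::::::::::::::::::.:..::+%.    .:.........:-::-=:           
318 .     ==::::.............  .--:....:..:....:..::.:.::::::.:.......:. ..............:-:--=. .    .   
324      -+=:::::::::::::::::::::::::::::::::::::::::::::::::::::::::::::::::::::::::::::::-+=
```

```bash
python3 - <<'E'
from h import *
g=cv2.imread('pics/w8.png',0)
for v in range(162,226,1):print(v,''.join(' .:-=+*#%@'[min(9,int(x)//(12 if x<100 else 26))] if x<100 else '@' for x in g[v,290:352]))
for z in(0,20,40):print(plane('w8',320,193,z).round())
im=cv2.imread('pics/w8.png',0);_,m=cv2.threshold(im[185:245,335:400],150,255,0)
c=max(cv2.findContours(m,0,1)[0],key=len);(x,y),r=cv2.minEnclosingCircle(c);print('bearing',plane('w8',x+335,y+185,15),r)
E
```

```text
162 ###*******++++++++++++++++++++++++++++++++++++++++++++++++++++
163 ##*********+++++++++++++++++++++++++++++++++++++++++++++++++++
164 ##********++++++++++++++++++++++++++++++++++++++++++++++++++++
165 ##**********++++++++++++++++++++=+++++++++++++++++++++++++++++
166 #***********+++++++++++++++===----==++++++++++++++++++++++++++
167 ##**********+*+++++++++++=--:::::::=++++++++++++++++++++++++++
168 ##************++++++++++=-::::::...:-=++++++++++++++++++++++++
169 #*************++++++++=--::::::::...:-++++++++++++++++++++++++
170 #*************+++++++=-:::::::::::...:-+++++++++++++++++++++++
171 ***************+++++=-:::::::::::::...:-=+++++++++++++++++++++
172 **************+++++=::::::::::::::::...:-=++++++++++++++++++++
173 **************+*@@+::::-:::::::::::::...:-=+++++++++++++++++++
174 ***************@@@#::---:::::::::::::::..:-=++++++++++++++++++
175 **************#@@@+:------::::::::::::::..:-=+++++++++++++++++
176 ***************#@+---------::::::::::::::..:-=++++++++++++++++
177 ************++--------------::::::::::::::..:-=+++++++++++++++
178 ************+-::--------
[... 2617 characters left out ...]
:...:-==+++@@@@@@@=*@@@@@#++++++++
218 +++++++++++++++++++++++++=-:..:--==++++@@@@@@@=+@@@@@@+=++++++
219 ++++++++++++++++++++++++++=-:--==++++++@@@@@@@==@@@@@@*+++++++
220 +++++++++++++++++++++++++++===+++++++++#@@@@@@*=#@@@@@@+++++++
221 +++++++++**++++++++++++++++++++++++++++*@@@@@@#=*@@@@@@%***+++
222 +++++++++**++++++++++++++++++++++++++++*@@@@@@@++@@@@@@@@%####
223 ++++++++++++++++++++++++++++++++++++++++@@@@@@@#=*@@@@@@@@@@@@
224 ++++++++++++++++++++++++++++++++++++++++#@@@@@@@+=#@@@@@@@@@@@
225 +++++++++++++++++++++++++++++++++++++++++@@@@@@@#=+@@@@@@@@@@@
[ 409. -167.    0.]
[ 414. -164.   20.]
[ 419. -162.   40.]
bearing [ 388.9635598  -204.33971822   15.        ] 23.32052993774414
```

The knob fell onto the bench and lies on its side at about (414,-164), with its closed end toward image upper-left at (306,176). The bearing has not moved. I'll plan a side grasp, a tilt and a stand-up.

```bash
cat > k.py <<'E'
from h import *
from scipy.optimize import least_squares
D=[(.42371,1.63048,282.87,-557.09,404.07),(.3822,1.86798,524.39,-122.05,342.27),(.36941,2.11205,372.7,232.61,279.32),(.45254,1.88056,529.63,-122.72,300.26)]
def f(p):
    a,L2,L3,h=p;e=[]
    for q2,q3,x,y,z in D:
        r=np.sqrt(x*x+y*y-144);e+=[a+L2*np.sin(q2)+L3*np.sin(q2+q3)-r,h+L2*np.cos(q2)+L3*np.cos(q2+q3)-z]
    return e
s=least_squares(f,[0,400,400,300])
if __name__=='__main__':
    print(s.x,s.cost)
    a,L2,L3,h=s.x
    # tilt T>0 outward (fingers point away from base)
    for d in(80,110):
      for rk,zk in((445,30),(445,80),(500,80),(560,200),(414,80),(640,80)):
        for T in(60,-60):
            t=np.radians(T);r=rk-163*np.sin(t)-d*np.sin(t);z=zk+163*np.cos(t)+d*np.cos(t)
            x=r-a;y=z-(h+d);R=np.hypot(x,y);c=(R*R-L2*L2-L3*L3)/(2*L2*L3)
            if abs(c)>1:print(d,rk,zk,T,'unreach',round(R));continue
            q3=np.arccos(c);q2=np.arctan2(x,y)-np.arctan2(L3*np.sin(q3),L2+L3*c);print(d,rk,zk,T,np.round([q2,q3,np.pi-t-q2-q3],2))
E
python3 k.py
```

```text
[-102.96453966  704.90920151  480.7034492    -6.21793414] 240.42369333725205
80 445 30 60 [ 0.68  2.68 -1.27]
80 445 30 -60 [0.81 1.79 1.59]
80 445 80 60 [ 0.53  2.65 -1.09]
80 445 80 -60 [0.75 1.77 1.67]
80 500 80 60 [ 0.53  2.54 -0.98]
80 500 80 -60 [0.79 1.64 1.75]
80 560 200 60 [ 0.32  2.32 -0.55]
80 560 200 -60 [0.74 1.43 2.02]
80 414 80 60 [ 0.54  2.72 -1.16]
80 414 80 -60 [0.72 1.84 1.63]
80 640 80 60 [ 0.59  2.25 -0.75]
80 640 80 -60 [0.94 1.28 1.97]
110 445 30 60 [ 0.76  2.75 -1.42]
110 445 30 -60 [0.84 1.73 1.61]
110 445 80 60 [ 0.59  2.72 -1.21]
110 445 80 -60 [0.78 1.72 1.69]
110 500 80 60 [ 0.57  2.6  -1.08]
110 500 80 -60 [0.83 1.59 1.77]
110 560 200 60 [ 0.32  2.38 -0.61]
110 560 200 -60 [0.79 1.37 2.03]
110 414 80 60 [ 0.61  2.79 -1.31]
110 414 80 -60 [0.76 1.79 1.64]
110 640 80 60 [ 0.6   2.31 -0.82]
110 640 80 -60 [0.98 1.2  2.  ]
```

Call:
step_arm([
  [[-0.1,-0.3,0,0,0,1,1],[-0.1,-0.3,0,0,0,1,1],[-0.06,-0.22,-0.4,0,0,1,1],[0,0,-0.6,0,0,1,1],[0,0,-0.6,0,0,1,1]],
])

```text
t: 27.58
ee_pos: [417.5, -164.9, 330.1]
orientation: [3.081, 0.61, 0.002]
ft_force: [-0.1, -0.2, -0.9]
width: 88.2
grasp_force: 0.0
```

Call:
step_arm([
  [[0,0,-0.2,0,0,1,1],[0,0,0,0,0,1,1],[0,0,0,0,0,1,1],[0,0,0,0,0,1,1],[0,0,0,0,0,1,1]],
])

```text
t: 28.2
ee_pos: [417.6, -164.6, 320.7]
orientation: [2.928, 1.137, 0.001]
ft_force: [0.4, 0.7, -0.3]
width: 87.8
grasp_force: 0.0
```

```bash
python3 - <<'E'
from h import *
o=readout.get_obs();r=o['orientation'];print(o['t'],o['ee_pos'],2*np.arctan(r[1]/r[0]),o['width'],o['qpos'])
snap('wrist','w9');im=cv2.imread('pics/w9.png');g=cv2.imread('pics/w9.png',0)
print(proj('w9',[414,-164,22]),proj('w9',[389,-204,15]))
for v in range(140,300,3):print(v,''.join(' .:-=+*#%@'[min(9,int(x)//12)] if x<110 else '@' for x in g[v,210:360:2]))
E
```

```text
28.2 [ 417.60131094 -164.64130563  320.71450534] 0.7405523869856103 87.82453552879463 [-4.02079786e-01  3.00281929e-01  2.07088234e+00  1.14885492e-04
  7.69820249e-01  4.28081686e-01]
[278.20667928 205.44176523] [292.93561089 253.47798893]
140 ++++++++++*************************##****+++++++++++++::*@@@@@@@@@@@@@@@@@@
143 +++++++++************************###*****++++++++++++++==+#@@@@@@@@@@@@@@@@
146 +++++++++**********************####*****+++++++++++++++==#++%@@@@@@@@@@@@@@
149 ++++++++++********************####*****++++++++++++++++==%@@++@@@@@@@@@@@@@
152 +++++++++++******************####******++++++++++++++++++==@@#=*@@@@@@@@@@@
155 ++++++++++++****************###*******+++++++++++++++++++++=+@@*+#@@@@@@@@@
158 +++++*+++++++++++***********#*******+++++++++++++++++++++++++=*@*=+%@@@@@@@
161 ++++***++++++++++++++****************+++++++++++++++++++++++++++++==+@@@@@@
164 *+++**+++++++++++++++*****************++++++++++++++++++++++++++++++++*@@@@
167 **++++++++++++++++++++***************+++++++++++++++++++++++++++++++++++#@@
170 ****+++++++++++++++++++**+***********++++++++++++++++++
[... 2760 characters left out ...]
++++++****+++++++@@@@@@@@@@@@@@@@@@@++++++++++++++++++++++++
278 ++++++++**+++++++++****+++++++++++#@@@@@@@@@@@@@#++++++++++++++++++++++++++
281 +++++*****+++++++++***+++++++++++++++++*###*+++++++++++++++++++++++++++++++
284 ++++++***+++++++++***++++++++++++++++++++++++++++++++++++++++++++++++++++++
287 ++++++++*++++++++++*+++*+++*@@%+++++++++++++++*+++++++++++++***++++++++++++
290 *++++++****+++++++++++++#@@@@@@#+++++++++++++*+++++++++++++***+++++++++++++
293 ++++++++*******++++++%@@@@@@@@@@*++++++++++++++++++++++++++++++++++++++++++
296 +++++++++++++++++*@@@@@@@@@@@@@@@++++++++++++++++++++++++++++++++++++++++++
299 +++++++++++***#@@@@@@@@@@@@@@@@@@@+++++++++++++++++++++++++++++++++++++++++
```

The knob is no longer there; it was still moving when I took that image. I'll look for it by differencing against the first pictures.

```bash
python3 - <<'E'
from h import *
snap('top','top9');snap('side','side9')
for f,f0 in(('top9','top0'),('side9','side0')):
    a=cv2.imread(f'pics/{f}.png');b=cv2.imread(f'pics/{f0}.png')
    d=(cv2.absdiff(a,b).max(2)>22).astype(np.uint8)
    d=cv2.morphologyEx(d,cv2.MORPH_OPEN,np.ones((3,3)))
    N,L,S,C=cv2.connectedComponentsWithStats(d)
    for i in range(1,N):
        if S[i][4]>25:
            m=L==i;print(f,S[i],C[i].round(),'now',a[m].mean(0).round(),'was',b[m].mean(0).round(),plane(f,*C[i],20).round()[:2])
E
```

```text
top9 [  333   190   187   230 24247] [414. 330.] now [151. 156. 156.] was [125. 133. 140.] [ 255. -304.]
top9 [417 208  10   6  34] [421. 211.] now [178. 184. 184.] was [206. 215. 219.] [ 540. -333.]
top9 [418 230  19  17 169] [426. 239.] now [223. 229. 229.] was [197. 207. 210.] [ 470. -341.]
top9 [462 233   5  12  38] [464. 239.] now [150. 153. 152.] was [190. 191. 193.] [ 474. -434.]
top9 [465 254   7  24  82] [468. 266.] now [147. 150. 149.] was [202. 208. 211.] [ 408. -439.]
top9 [190 269   6  12  47] [193. 275.] now [56. 64. 73.] was [25. 26. 27.] [370. 221.]
top9 [469 284   5  20  70] [471. 294.] now [143. 145. 145.] was [204. 213. 216.] [ 341. -443.]
top9 [319 293  23  23 337] [330. 304.] now [42. 40. 42.] was [66. 75. 86.] [ 310. -108.]
top9 [ 223  395  112   25 1846] [283. 408.] now [214. 220. 220.] was [87. 87. 86.] [77. -2.]
side9 [  305     0   255   209 25901] [465.  84.] now [130. 141. 135.] was [140. 151. 146.] [ -227. -2207.]
side9 [527  17   7  17  56] [530.  25.] now [117. 130. 130.] was [ 98. 103. 103.] [-2170. -8465.]
side9 [519  36  10  26  84] [523.  49.] now [118. 132. 131.] was [100. 106. 105.] [-1126. -4500.]
side9 [352  49  17  13  99] [359.  53.] now [141. 150. 146.] was [101. 118. 127.] [  586. -3419.]
side9 [313  76  18  13 170] [322.  82.] now [134. 139. 133.] was [125. 131. 130.] [  707. -1936.]
side9 [ 300   77   58  102 2484] [330. 129.] now [59. 62. 75.] was [149. 155. 156.] [ 504. -917.]
side9 [375  97   8  10  66] [379. 101.] now [140. 153. 178.] was [46. 47. 55.] [  316. -1510.]
side9 [348 214  21  20 306] [358. 224.] now [36. 35. 35.] was [73. 81. 84.] [ 307. -108.]
side9 [299 291  23  29 560] [310. 305.] now [68. 76. 81.] was [41. 40. 39.] [372. 243.]
```

```bash
python3 - <<'E'
from h import *
snap('top','top10')
a=cv2.imread('pics/top10.png',0)
for v in range(288,322):print(v,' '.join(f'{x:3d}' for x in a[v,314:348]))
b=cv2.imread('pics/side9.png',0)
print()
for v in range(210,238):print(v,' '.join(f'{x:3d}' for x in b[v,343:375]))
E
```

```text
288  72  68  67  69  69  71  69  73  72  71  68  72  71  71  71  69  71  69  70  69  68  74  75  71  71  72  72  67  75  68  72  75  61  67
289  70  68  71  69  69  75  70  69  72  68  70  70  73  71  71  70  73  71  69  69  71  75  75  77  72  69  68  69  72  74  70  74  75  91
290  69  70  69  69  71  69  71  69  70  71  71  71  70  70  70  76  76  70  74  73  75  78  78  79  73  70  72  72  71  70  66  72  74 107
291  70  70  70  66  69  70  68  68  67  70  72  69  69  67  68  70  70  71  73  75  75  81  82  82  75  71  68  71  71  71  69  73  75  91
292  70  69  66  67  66  69  72  70  69  70  71  72  66  68  70  75  72  75  72  78  76  77  79  78  75  71  69  73  71  73  70  73  81  92
293  68  66  70  65  69  71  74  70  68  72  73  71  73  69  72  77  78  75  76  77  77  74  76  71  71  74  70  71  72  68  74  73  85  95
294  72  70  70  68  72  69  74  70  67  69  73  70  63  61  71  73  71  76  73  79  74  76  75  73  76  72  71  71  70  74  75  75  87  91
295  75  74  71  64  67  69  69  69  69  69  67  45  27  31  52  67  69  76  74  74  74  71  73  70  72  75  74  69  71 
[... 6656 characters left out ...]
  77  75  73  74  75  74  72  68  67  75
233  75  75  74  75  78  76  78  79  84  86  59  35  26  38  35  36  59  86  87  82  80  76  74  70  68  72  78  77  86  96  95 112
234  74  76  72  74  73  72  74  75  77  83  84  70  60  78  78  78  83  79  81  80  82  75  71  95  99 109 126 125 144 164 165 167
235  75  74  72  75  76  79  79  77  79  81  81  84  88  90  90  86  80  76  77  77  77  71  93 157 172 171 169 167 165 165 166 170
236  74  74  71  72  75  76  76  76  76  77  80  80  82  84  78  74  72  71  75  72  71  60 145 166 174 173 168 170 168 166 165 165
237  58  60  61  59  59  58  53  55  72  74  76  77  76  77  73  68  74  79  82  95  92  63  95 167 165 163 161 161 163 159 158 159
```

The knob is on its side at top-view (328,306) and still rolling slowly toward the robot. I'll move the arm over that way while it comes to rest, then look again.

Call:
step_arm([
  [[-0.2,0.2,0,0,0,0.6,1],[-0.3,0.3,0,0,0,0.6,1],[-0.3,0.3,0,0,0,0.6,1],[-0.2,0.2,0,0,0,0.6,1],[0,0,0,0,0,0.6,1]],
])

```text
t: 29.02
ee_pos: [365.1, -113.4, 321.0]
orientation: [-2.793, -1.437, 0.001]
ft_force: [0.9, -0.8, -0.0]
width: 87.8
grasp_force: 0.0
```

```bash
cat > loc.py <<'E'
from h import *
import sys
n=sys.argv[1]
o=readout.get_obs();r=o['orientation'];print(o['t'],o['ee_pos'],2*np.arctan(r[1]/r[0]),o['qpos'])
for c in('side','top'):
    f=c+n;snap(c,f);a=cv2.imread(f'pics/{f}.png');b=cv2.imread(f'pics/{c}0.png')
    d=((cv2.absdiff(a,b).max(2)>18)&(a.max(2)<75)).astype(np.uint8);d=cv2.morphologyEx(d,cv2.MORPH_OPEN,np.ones((3,3)))
    N,L,S,C=cv2.connectedComponentsWithStats(d)
    for i in range(1,N):
        p=plane(f,*C[i],22)
        if 100<S[i][4]<900 and 100<p[0]<600 and abs(p[1])<350:
            k=max(cv2.findContours((L==i).astype(np.uint8),0,1)[0],key=len)
            print(f,S[i],C[i].round(1),p.round(),cv2.minAreaRect(k))
E
python3 loc.py 11
```

```text
29.025 [ 365.0928189  -113.43016058  320.97180717] 0.9506398814004936 [-3.32379108e-01  2.12100889e-01  2.20420814e+00  6.12591023e-05
  7.25921590e-01  2.87731510e-01]
side11 [357 218  22  19 277] [367.1 226.9] [283. -94.  22.] ((366.7500305175781, 226.75003051757812), (15.811386108398438, 21.187259674072266), 71.56504821777344)
```

Call:
step_arm([
  [[0,-0.1,0,0,0,1,1],[0,-0.1,0,0,0,1,1],[0,-0.1,0,0,0,1,1],[0,-0.1,0,0,0,1,1],[0,-0.1,0,0,0,1,1]],
])

```text
t: 29.75
ee_pos: [366.2, -139.5, 321.0]
orientation: [2.503, 1.899, 0.0]
ft_force: [-0.7, -0.5, 0.5]
width: 87.7
grasp_force: 0.0
```

Call:
step_arm([
  [[0,-0.1,0,0,0,1,1],[0,-0.1,0,0,0,1,1],[0,-0.1,0,0,0,1,1],[0,-0.1,0,0,0,1,1],[0,0,0,0,0,1,1]],
])

```text
t: 30.38
ee_pos: [366.3, -159.6, 321.0]
orientation: [2.135, 2.304, 0.0]
ft_force: [0.2, -0.1, -0.3]
width: 87.9
grasp_force: 0.0
```

Call:
step_arm([
  [[0,0,0,0,0,1,1],[0,0,0,0,0,1,1],[0,0,0,0,0,1,1],[0,0,0,0,0,1,1],[0,0,0,0,0,1,1]],
])

```text
t: 31.0
ee_pos: [366.2, -159.4, 321.0]
orientation: [1.702, 2.64, 0.0]
ft_force: [0.0, -0.1, -0.4]
width: 88.1
grasp_force: 0.0
```

Call:
step_arm([
  [[0,0,0,0,0,1,1],[0,0,0,0,0,1,1],[0,0,0,0,0,1,1],[0,0,0,0,0,1,1],[0,0,0,0,0,1,1]],
])

```text
t: 31.62
ee_pos: [366.2, -159.4, 321.0]
orientation: [1.218, 2.896, -0.0]
ft_force: [0.4, 0.6, -0.6]
width: 87.7
grasp_force: 0.0
```

```bash
python3 loc.py 12; python3 loc.py 13|grep side
```

```text
31.625 [ 366.2187596  -159.37465595  320.98726417] 2.34536280083716 [-4.40269805e-01  2.34935374e-01  2.17059641e+00  2.90468835e-06
  7.35850310e-01 -1.21483843e+00]
side12 [357 218  22  19 278] [367.1 227. ] [283. -94.  22.] ((366.7500305175781, 226.75003051757812), (15.811386108398438, 21.187259674072266), 71.56504821777344)
top12 [356 235  21  40 220] [365.3 255. ] [ 427. -192.   22.] ((365.2000427246094, 254.1000213623047), (7.602630615234375, 43.826927185058594), 26.56505012512207)
top12 [311 304  23  25 341] [322.6 316. ] [282. -90.  22.] ((322.15380859375, 315.7691955566406), (18.859806060791016, 19.969207763671875), 33.690067291259766)
side13 [357 218  22  19 279] [367.1 227. ] [283. -94.  22.] ((366.7500305175781, 226.75003051757812), (15.811386108398438, 21.187259674072266), 71.56504821777344)
```

The knob is at rest at (282,-92), lying on its side with its axis at yaw about 0.97. That is inside the tool-down reach, so I'll tilt the tool inward, grip it by its ends and carry it out.

Call:
step_arm([
  [[-0.1,0.1,0,0,0,0.95,0.64],[-0.1,0.1,0,0,0,0.95,0.64],[-0.1,0.14,0,0,0,0.9,0.64],[-0.1,0.14,0,0.56,0.82,0,0.64],[0,0,0,0.56,0.82,0,0.64]],
])

```text
t: 32.45
ee_pos: [345.7, -134.9, 321.0]
orientation: [-0.894, -2.87, -0.062]
ft_force: [1.1, -0.5, -0.6]
width: 56.0
grasp_force: 0.0
```

Call:
step_arm([
  [[0,0,-0.4,0.56,0.82,0,0.64],[0,0,-0.4,0.56,0.82,0,0.64],[0,0,-0.4,0.56,0.82,0,0.64],[0,0,-0.2,0.56,0.82,0,0.64],[0,0,0,0.14,0.2,0,0.64]],
])

```text
t: 33.08
ee_pos: [346.2, -135.4, 250.3]
orientation: [-0.809, -2.597, -0.176]
ft_force: [0.4, -0.7, 0.4]
width: 56.0
grasp_force: 0.0
```

```bash
python3 - <<'E'
from h import *
from scipy.spatial.transform import Rotation as R
o=readout.get_obs();M=R.from_rotvec(o['orientation']).as_matrix();print(o['t'],o['ee_pos'],o['width'],o['qpos'].round(2))
print('grasp pt',o['ee_pos']+163*M[:,2],'approach',M[:,2],'close yaw',np.arctan2(M[1,1],M[0,1]))
E
```

```text
33.075 [ 346.21773999 -135.42404669  250.34332161] 55.96100840513972 [-0.43  0.44  2.16  0.09  0.97 -1.46]
grasp pt [289.50810235 -96.69741052 102.51482419] approach [-0.34791189  0.23758672 -0.9069233 ] close yaw 0.9674041193095058
```

Call:
step_arm([
  [[0,0,-0.5,0,0,0,0.64],[0,0,-0.5,0,0,0,0.64],[0,0,-0.4,0,0,0,0.64],[0,0,-0.14,0,0,0,0.64],[0,0,0,0,0,0,0.64]],
])

```text
t: 33.7
ee_pos: [346.2, -135.4, 174.2]
orientation: [-0.808, -2.6, -0.176]
ft_force: [0.6, -0.3, -0.3]
width: 56.1
grasp_force: 0.0
```

Call:
step_arm([
  [[0,0,0,0,0,0,0],[0,0,0,0,0,0,0],[0,0,0,0,0,0,0],[0,0,0,0,0,0,0],[0,0,0.1,0,0,0,0]],
])

```text
t: 34.33
ee_pos: [346.1, -135.3, 179.1]
orientation: [-0.808, -2.599, -0.176]
ft_force: [-0.6, -0.4, -1.5]
width: 38.1
grasp_force: 30.0
```

Call:
step_arm([
  [[0,0,0.6,0,0,0.8,0],[0.3,0.1,0.4,0,0,0.8,0],[0.4,0.2,0,0,0,0.8,0],[0.4,0.2,0,0,0,0.8,0],[0.4,0.2,0,0,0,0.8,0]],
])

```text
t: 34.95
ee_pos: [421.5, -99.9, 229.2]
orientation: [-0.434, -2.677, -0.094]
ft_force: [-0.1, -0.8, -0.9]
width: 37.6
grasp_force: 30.0
```

Call:
step_arm([
  [[0.3,0.15,0,0,0,0.8,0],[0.22,0.15,-0.3,0,0,0.8,0],[0,0,-0.4,0,0,0.8,0],[0,0,-0.3,0,0,0.8,0],[0,0,-0.06,0,0,0.4,0]],
])

```text
t: 35.58
ee_pos: [446.5, -85.2, 174.6]
orientation: [-0.094, -2.704, -0.02]
ft_force: [0.2, 0.7, -0.7]
width: 38.0
grasp_force: 30.0
```

Call:
step_arm([
  [[0,0,-0.03,0,0,0,0],[0,0,0,0,0,0,0.64],[0,0,0,0,0,0,0.64],[0,0,0.5,0,0,0,0.64],[0,0,0.8,0,0,0,1]],
])

```text
t: 36.2
ee_pos: [446.8, -85.4, 239.8]
orientation: [-0.098, -2.705, -0.02]
ft_force: [0.1, -0.6, 0.1]
width: 63.0
grasp_force: 0.0
```

```bash
python3 loc.py 14; python3 loc.py 15|grep side
```

```text
36.2 [446.79445566 -85.36284302 239.80209742] 3.0694075712323294 [-0.19965955  0.54022821  1.98164297 -0.06274947  1.05216746 -1.65518822]
side14 [326 216  20  20 295] [335.5 225.5] [365. -78.  22.] ((335.70001220703125, 225.6000213623047), (16.994115829467773, 21.0190372467041), 26.56505012512207)
top14 [284 176  24  30 331] [297.2 191.6] [580. -25.  22.] ((295.24053955078125, 189.6432647705078), (22.094701766967773, 29.0610294342041), 8.972625732421875)
top14 [168 220  13  19 111] [174.5 229.5] [477. 271.  22.] ((174.06936645507812, 229.45083618164062), (18.3989200592041, 10.644002914428711), 81.25383758544922)
top14 [278 224  23  45 555] [290.5 246.1] [444. -11.  22.] ((289.0, 246.0), (44.0, 22.0), 90.0)
top14 [262 271  27 111 564] [275.9 325.8] [257.  19.  22.] ((275.9341735839844, 326.30731201171875), (5.587442874908447, 112.7964859008789), 12.094757080078125)
top14 [168 282  27  67 254] [180.2 315.5] [274. 244.  22.] ((180.45741271972656, 314.794189453125), (4.191368579864502, 70.93084716796875), 20.772254943847656)
side15 [328 175  12  26 167] [333.  189.1] [ 403. -298.   22.] ((332.45001220703125, 187.85000610351562), (27.195587158203125, 7.273237705230713), 71.56504821777344)
side15 [328 216  19  21 294] [336.9 225.7] [361. -77.  22.] ((336.79998779296875, 225.60003662109375), (17.076295852661133, 20.87103271484375), 18.43494987487793)
```

The knob crept again after release, toward -x. I'll bring the tool upright and turn it 90° so it can take the knob across its flats.

Call:
step_arm([
  [[-0.2,0,0,-0.1,-1,-1,1],[-0.3,0,0,-0.17,-1,-1,1],[-0.3,0.05,0,-0.24,-0.97,-1,1],[-0.3,0.05,0,-0.31,-0.95,-1,1],[-0.3,0.05,0,-0.37,-0.93,-1,1]],
])

```text
t: 37.02
ee_pos: [376.3, -77.8, 238.7]
orientation: [-0.644, -2.993, -0.027]
ft_force: [0.6, 1.4, -0.4]
width: 87.8
grasp_force: 0.0
```

Call:
step_arm([
  [[-0.3,0,0,-0.44,-0.9,-1,1],[-0.2,0,0,-0.12,-0.22,-1,1],[0,0,0,0,0,-1,1],[0,0,0,0,0,-1,1],[0,0,0,0,0,-1,1]],
])

```text
t: 37.65
ee_pos: [351.8, -77.8, 238.8]
orientation: [1.182, 2.907, -0.001]
ft_force: [0.9, 0.4, 0.4]
width: 87.8
grasp_force: 0.0
```

Call:
step_arm([
  [[0,0,0,0,0,-1,1],[0,0,0,0,0,-1,1],[0,0,0,0,0,-1,1],[0,0,0,0,0,-1,1],[0,0,0,0,0,-1,1]],
])

```text
t: 38.28
ee_pos: [351.8, -77.8, 238.7]
orientation: [1.669, 2.658, -0.003]
ft_force: [0.1, 0.1, -0.2]
width: 87.9
grasp_force: 0.0
```

```bash
python3 loc.py 16|grep -v top; python3 - <<'E'
from h import *
from scipy.spatial.transform import Rotation as R
o=readout.get_obs();M=R.from_rotvec(o['orientation']).as_matrix();print(o['t'],'grasp pt',o['ee_pos']+163*M[:,2],'approach',M[:,2],'close yaw',np.arctan2(M[1,1],M[0,1]))
a=cv2.imread('pics/side16.png',0);print(proj('side16',[340,-78,22]))
E
```

```text
38.275 [351.76528945 -77.78043491 238.7249619 ] 2.0201413628950413 [-0.24963895  0.38443447  2.29124685 -0.00638295  0.46357451 -0.69327803]
side16 [357 187   7  27 102] [359.5 200. ] [ 316. -247.   22.] ((359.45111083984375, 199.99269104003906), (4.054638862609863, 26.45404815673828), 8.530765533447266)
side16 [327 216  19  21 296] [336.1 225.6] [363. -77.  22.] ((336.2000427246094, 225.60003662109375), (16.994115829467773, 20.57182502746582), 26.56505012512207)
38.375 grasp pt [352.11269267 -78.3563014   75.81253911] approach [ 0.00170393 -0.00336237 -0.9999929 ] close yaw 0.4511653294068644
[344.80554213 226.80983478]
```

Call:
step_arm([
  [[0.1,0.02,0,0,0,-1,1],[0.12,0,0,0,0,-1,1],[0,0,0,0,0,-1,1],[0,0,0,0,0,-1,1],[0,0,0,0,0,-1,1]],
])

```text
t: 39.0
ee_pos: [362.9, -76.8, 239.0]
orientation: [2.103, 2.329, -0.004]
ft_force: [0.6, 0.4, -0.3]
width: 87.8
grasp_force: 0.0
```

Call:
step_arm([
  [[0,0,0,0,0,-1,1],[0,0,-0.2,0,0,-1,1],[0,0,-0.4,0,0,-0.45,1],[0,0,-0.4,0,0,0,1],[0,0,-0.07,0,0,0,1]],
])

```text
t: 39.62
ee_pos: [362.6, -76.7, 184.8]
orientation: [2.294, 2.145, -0.007]
ft_force: [0.7, -0.3, 0.0]
width: 87.8
grasp_force: 0.0
```

Call:
step_arm([
  [[0,0,0,0,0,0,1],[0,0,0,0,0,0,0],[0,0,0,0,0,0,0],[0,0,0,0,0,0,0],[0,0,0,0,0,0,0]],
])

```text
t: 40.25
ee_pos: [363.2, -76.9, 186.2]
orientation: [2.293, 2.141, -0.004]
ft_force: [-0.2, 0.0, -0.0]
width: 51.1
grasp_force: 0.0
```

Call:
step_arm([
  [[0,0,0,0,0,0,0],[0,0,0,0,0,0,0],[0,0,0.3,0,0,0,0],[0,-0.2,0.3,1,-0.07,0,0],[0,-0.2,0,1,-0.07,0,0]],
])

```text
t: 40.88
ee_pos: [363.4, -96.9, 216.7]
orientation: [-2.225, -2.08, -0.157]
ft_force: [0.1, 0.3, -1.1]
width: 43.9
grasp_force: 30.0
```

Call:
step_arm([
  [[0,-0.2,0,1,-0.07,0,0],[0,-0.2,0,1,-0.07,0,0],[0,-0.2,0,1,-0.07,0,0],[0,-0.2,0,1,-0.07,0,0],[0,-0.2,0,1,-0.07,0,0]],
])

```text
t: 41.5
ee_pos: [363.1, -147.2, 215.9]
orientation: [-2.022, -1.888, -0.505]
ft_force: [-0.7, -0.8, -0.8]
width: 43.5
grasp_force: 30.0
```

Call:
step_arm([
  [[0,-0.2,0,1,-0.07,0,0],[0,-0.2,0,1,-0.07,0,0],[0,-0.2,0,1,-0.07,0,0],[0,-0.2,0,1,-0.07,0,0],[0,-0.2,0,1,-0.07,0,0]],
])

```text
t: 42.12
ee_pos: [363.1, -197.3, 215.8]
orientation: [-1.794, -1.674, -0.8]
ft_force: [-0.6, -0.4, -0.2]
width: 43.5
grasp_force: 30.0
```

```bash
cat > st.py <<'E'
from h import *
from scipy.spatial.transform import Rotation as R
o=readout.get_obs();M=R.from_rotvec(o['orientation']).as_matrix();print(o['t'],o['ee_pos'].round(2),'grasp pt',(o['ee_pos']+163*M[:,2]).round(1),'appr',M[:,2].round(3),'toolx yaw',np.arctan2(M[1,0],M[0,0]).round(4),'q',o['qpos'].round(2),'F',o['ft_force'].round(2),'M',o['moment'].round(3),o['width'].round(1),o['grasp_force'])
E
python3 st.py
```

```text
Traceback (most recent call last):
  File "st.py", line 3, in <module>
    o=readout.get_obs();M=R.from_rotvec(o['orientation']).as_matrix();print(o['t'],o['ee_pos'].round(2),'grasp pt',(o['ee_pos']+163*M[:,2]).round(1),'appr',M[:,2].round(3),'toolx yaw',np.arctan2(M[1,0],M[0,0]).round(4),'q',o['qpos'].round(2),'F',o['ft_force'].round(2),'M',o['moment'].round(3),o['width'].round(1),o['grasp_force'])
                                                                                                                                                                                                                                                                                                      ^^^^^^^^^^^^^^^^
AttributeError: 'float' object has no attribute 'round'
```

Call:
step_arm([
  [[0,-0.1,-0.4,1,-0.07,0,0],[0,-0.1,-0.4,1,-0.07,0,0],[0,0,-0.4,1,-0.07,0,0],[0,0,-0.4,0,0,0,0],[0,0,-0.3,0,0,0,0]],
])

```text
t: 42.75
ee_pos: [363.0, -206.9, 119.9]
orientation: [-1.649, -1.539, -0.951]
ft_force: [-0.5, -0.1, -0.9]
width: 43.8
grasp_force: 30.0
```

```bash
sed -i "s/o\['width'\].round(1)/o['width']/" st.py; python3 st.py
```

```text
42.75 [ 363.03 -206.86  119.9 ] grasp pt [373.  -66.2  38.1] appr [ 0.061  0.863 -0.502] toolx yaw 1.5028 q [-0.75  0.88  2.02  0.8   1.21 -1.37] F [-0.47 -0.14 -0.86] M [-0.416 -0.04   0.02 ] 43.848695102965145 29.98802155838348
```

Call:
step_arm([
  [[0,0,-0.1,0,0,0,0],[0,0,-0.1,0,0,0,0],[0,0,-0.01,0,0,0,0],[0,0,0,0,0,0,0.62],[0,0,0,0,0,0,0.62]],
])

```text
t: 43.38
ee_pos: [363.2, -206.9, 110.7]
orientation: [-1.65, -1.54, -0.952]
ft_force: [-0.5, -0.2, -0.1]
width: 54.3
grasp_force: 0.0
```

Call:
step_arm([
  [[0,0,0,0,0,0,1],[-0.05,-0.7,0.5,0,0,0,1],[-0.05,-0.8,0.6,0,0,0,1],[0,0,1,-1,0.07,0,1],[0,0.4,1,-1,0.07,0,1]],
])

```text
t: 44.0
ee_pos: [358.2, -263.0, 266.7]
orientation: [-1.752, -1.631, -0.851]
ft_force: [0.4, -0.6, 0.8]
width: 88.1
grasp_force: 0.0
```

```bash
python3 st.py; python3 loc.py 17|grep -E "(side|top)17"; python3 - <<'E'
from h import *
g=cv2.imread('pics/side17.png',0)
u,v=proj('side17',[372,-66,20]).round().astype(int);print(u,v)
for y in range(v-18,v+16):print(y,''.join(' .:-=+*#%@'[min(9,int(x)//12)] if x<110 else '@' for x in g[y,u-22:u+22]))
E
```

```text
44.0 [ 358.2  -262.99  266.71] grasp pt [ 367.7 -135.5  165.7] appr [ 0.058  0.782 -0.62 ] toolx yaw 1.5018 q [-0.83  0.56  1.99  0.63  1.36 -1.14] F [ 0.41 -0.64  0.79] M [-0.312 -0.031 -0.036] 88.11936229449465 0.0
side17 [324 217  18  20 296] [332.2 226.6] [372. -69.  22.] ((332.5, 226.5), (19.0, 17.0), 90.0)
top17 [392 237  13  16 135] [399.4 245. ] [ 453. -275.   22.] ((398.0, 244.5), (15.0, 12.0), 90.0)
top17 [420 263  13  42 325] [425.  283.6] [ 363. -334.   22.] ((425.6864929199219, 283.4128112792969), (11.706472396850586, 41.14365005493164), 1.5074357986450195)
top17 [383 305  23  25 255] [395.1 316.6] [ 285. -260.   22.] ((394.493896484375, 316.4450988769531), (25.06795883178711, 20.98199462890625), 83.6598129272461)
332 228
210 +************+#@@@@@@@@@@@@@@@@@++**+++%@@@@
211 ***********+*++#@@@@@@@@@@@@@@@@+++***++++%@
212 **************++%@@@@@@@@@@@@@@#**********++
213 ***************++*@@@@@@@@@@@%#+************
214 ++***************++++*@@@@@#++**************
215 *******************++++++++++******+********
216 *******************+++=+=+==#***************
217 ****#**#
[... 610 characters left out ...]
 *************
230 +***********##..::.::::::::::..#************
231 ***+**********:.::::::::::::..:#************
232 *************#=...::::::::::..-*************
233 ************##*-:.:::::.::::..+*************
234 *************##*=:...:::..:.::**************
235 **************###+-:-::.:::-=******+********
236 *******************++-=-++=#******++********
237 *****++++++++++++++++++++++++++====++====***
238 ***+*****##%%%%%@@@@@@@@@@@@@@@@@@@@@@@@@@@@
239 ***=@@@@@@@@@@@@@@@@@@@@@@@@@@@@@@@@@@@@@@@@
240 ***:@@@@@@@@@@@@@@@@@@@@@@@@@@@@@@@@@@@@@@@@
241 *++=@@@@@@@@@@@@%%%%%%%%%@%####*****++++++++
242 ***+=====++++++***********************++**++
243 ****+**+******#######*#**###########********
```

The knob now stands upright at (372,-69), with its pointer seen on top at side-view (333..338,218). I'll level the tool above it.

Call:
step_arm([
  [[0,0.3,0.1,-1,0.07,0,1],[0,0.3,0.1,-1,0.07,0,1],[0,0.3,0,-1,0.07,0,1],[0,0.3,0,-1,0.07,0,1],[0,0.3,0,-1,0.07,0,1]],
])

```text
t: 44.72
ee_pos: [358.0, -186.4, 274.8]
orientation: [-1.98, -1.849, -0.564]
ft_force: [0.3, 0.0, -0.3]
width: 87.8
grasp_force: 0.0
```

Call:
step_arm([
  [[0,0.3,0,-1,0.07,0,1],[0,0.3,0,-1,0.07,0,1],[0,0.3,0,-1,0.07,0,1],[0.1,0.3,0,-1,0.07,0,1],[0.1,0.3,0,-1,0.07,0,1]],
])

```text
t: 45.35
ee_pos: [368.1, -111.4, 274.9]
orientation: [-2.189, -2.044, -0.224]
ft_force: [-0.6, -0.3, -0.6]
width: 88.0
grasp_force: 0.0
```

Call:
step_arm([
  [[0.1,0.3,0,-1,0.07,0,1],[0,0.3,0,-1,0.07,0,1],[0,0.3,0,-0.93,0.07,0,1],[0,0,0,0,0,0,1],[0,0,0,0,0,0,1]],
])

```text
t: 45.98
ee_pos: [373.2, -67.1, 275.2]
orientation: [-2.295, -2.144, -0.002]
ft_force: [-1.4, -0.1, 0.2]
width: 87.8
grasp_force: 0.0
```

```bash
cat > ptr.py <<'E'
from h import *
import sys
def ptr(f,z,c):
    g=cv2.imread(f'pics/{f}.png',0);N,L,S,C=cv2.connectedComponentsWithStats((g>150).astype(np.uint8))
    for k in range(1,N):
        if 40<S[k][4]<700 and np.hypot(*(C[k]-c))<45:
            ys,xs=np.where(L==k);w=np.array([plane(f,x,y,z)[:2] for x,y in zip(xs,ys)]);l=cv2.fitLine(w.astype(np.float32),cv2.DIST_L2,0,.01,.01).ravel();d=l[:2]
            q=(w-w.mean(0))@d;print(S[k],C[k].round(1),'line yaw',round(float(np.arctan2(d[1],d[0])),4),'ends',(w.mean(0)+d*q.max()).round(1),(w.mean(0)+d*q.min()).round(1),'len',np.ptp(q).round(1))
E
python3 st.py; python3 - <<'E'
from ptr import *
snap('wrist','w18');c=proj('w18',[372,-69,38]);print(c);ptr('w18',38,c)
E
```

```text
45.975 [373.18 -67.06 275.18] grasp pt [373.2 -66.8 112.2] appr [ 0.     0.001 -1.   ] toolx yaw 1.503 q [-0.21  0.31  2.24  0.    0.59 -0.14] F [-1.4  -0.11  0.22] M [-0.042 -0.038  0.042] 87.7892635083322 0.0
[279.28317652 230.71171886]
[265 248  18  24 144] [273.5 259.2] line yaw 0.9606 ends [372.  -81.3] [361.4 -96.5] len 18.5
```

Call:
step_arm([
  [[0,-0.1,0,0,0,-1,1],[0,-0.1,0,0,0,-1,1],[-0.03,-0.1,0,0,0,-1,1],[0,0,0,0,0,-1,1],[0,0,0,0,0,-1,1]],
])

```text
t: 46.65
ee_pos: [371.6, -82.6, 275.4]
orientation: [-2.637, -1.708, -0.001]
ft_force: [-0.0, 0.1, -0.8]
width: 87.9
grasp_force: 0.0
```

Call:
step_arm([
  [[0,0,0,0,0,-1,1],[0,0,0,0,0,-1,1],[0,0,0,0,0,-1,1],[0,0,0,0,0,-1,1],[0,0,0,0,0,-1,1]],
])

```text
t: 47.28
ee_pos: [371.6, -82.6, 275.4]
orientation: [-2.893, -1.224, -0.001]
ft_force: [0.1, -0.3, 0.0]
width: 87.6
grasp_force: 0.0
```

Call:
step_arm([
  [[0,0,0,0,0,-1,1],[0,0,0,0,0,-1,1],[0,0,0,0,0,-1,1],[0,0,0,0,0,-1,1],[0,0,0,0,0,-1,1]],
])

```text
t: 47.9
ee_pos: [371.6, -82.6, 275.4]
orientation: [-3.062, -0.703, -0.001]
ft_force: [0.7, 0.2, -0.6]
width: 87.8
grasp_force: 0.0
```

```bash
python3 st.py; python3 - <<'E'
from ptr import *
snap('wrist','w19');c=proj('w19',[372,-82,38]);print(c);ptr('w19',38,c)
g=cv2.imread('pics/w19.png',0);u,v=c.astype(int)
for y in range(v-42,v+42,2):print(y,''.join(' .:-=+*#%@'[min(9,int(x)//12)] if x<110 else '@' for x in g[y,u-45:u+45]))
print(u-45)
E
```

```text
47.9 [371.63 -82.58 275.38] grasp pt [371.7 -82.6 112.4] appr [ 0.  0. -1.] toolx yaw 0.4517 q [-0.25  0.31  2.23  0.    0.59  0.87] F [ 0.69  0.22 -0.57] M [ 0.007  0.013 -0.02 ] 87.81652565032445 0.0
[281.9556086  226.09329317]
[279 226  18  24 154] [287.4 237.3] line yaw 0.9679 ends [371.8 -81. ] [361.3 -96.3] len 18.5
184 ******+++++++++++++++**++=-:...............................::==+++++++++++*******++++++++*
186 ********++++++++++++++-:.......................................:-=++++++++*********+++++**
188 ***********+++++++++=-...........................................:-++++++++**********+++**
190 *************++++++=:..........:::::::::::::::::::::::............:-+++++++***********+++*
192 *++++++++++++**+++=:........::----------------:-----::::::..........-=+++***************++
194 ****+++++++++++++=:.....:::------=====================--::::::.......:=+******************
196 ******++++++++++-:..:::-------===========================---::::::....:=******************
198 *****+++++++++=-..::-----====================================--::::::..-+*****************
200 ****++++++++
[... 2517 characters left out ...]
+++++++++++++++++++++++********
254 +++++++++++***+++++++++++++++*+++++++++++++++++++++++++++++++++++++++++++++++*+***********
256 **+++++++++++++++++++++++++****+++++++++++++++++++++++++++++++****++++++++++++***********+
258 **+++++++++++++++++++++++++++++++++++++++****+++++++++++++++++***+++++++++++++********++++
260 ***+*++++++++++++++++++++++++++++++++++******+++++++++++++++++++++++++*+++++*********+++++
262 *******+**++*+++++++++++++++++++++++++++******+++++++*****++++++++++****************++++++
264 *************+*++++++++++++***+++++++++++++++*++++++********++++++******************++++++
266 ******************+++++++++****++++++++++++++++++++++****++*************************++++++
236
```

Call:
step_arm([
  [[0.03,0.05,-0.5,0,0,-0.1,0.75],[0,0,-0.6,0,0,0,0.75],[0,0,-0.5,0,0,0,0.75],[0,0,-0.1,0,0,0,0.75],[0,0,0,0,0,0,0.6]],
])

```text
t: 48.58
ee_pos: [373.2, -79.7, 190.5]
orientation: [3.063, 0.698, -0.0]
ft_force: [0.2, 0.2, -0.5]
width: 59.0
grasp_force: 0.0
```

Call:
step_arm([
  [[0,0,0,0,0,0,0],[0,0,0,0,0,0,0],[0,0,0,0,0,0,0],[0,0,0.3,0,0,0,0],[0,0,0.7,0,0,1,0]],
])

```text
t: 49.2
ee_pos: [372.7, -79.2, 240.5]
orientation: [-3.036, -0.807, 0.003]
ft_force: [0.3, -0.0, -0.8]
width: 43.5
grasp_force: 30.0
```

Call:
step_arm([
  [[0,0,0.8,0,0,1,0],[0,0,0.4,0,0,1,0],[0.6,-0.2,0,0,0,1,0],[0.7,-0.2,0,0,0,1,0],[0.7,-0.2,0,0,0,1,0]],
])

```text
t: 49.82
ee_pos: [474.0, -109.6, 301.0]
orientation: [2.848, 1.323, 0.002]
ft_force: [-0.2, 1.0, -0.5]
width: 43.9
grasp_force: 30.0
```

Call:
step_arm([
  [[0.6,-0.2,0,0,0,1,0],[0.53,-0.06,0,0,0,1,0],[0,0,0,0,0,1,0],[0,0,0,0,0,1,0],[0,0,0,0,0,1,0]],
])

```text
t: 50.45
ee_pos: [529.5, -122.2, 300.6]
orientation: [2.576, 1.798, 0.001]
ft_force: [0.1, 0.3, -1.3]
width: 43.7
grasp_force: 30.0
```

Call:
step_arm([
  [[0,0,0,0,0,1,0],[0,0,0,0,0,1,0],[0,0,0,0,0,1,0],[0,0,0,0,0,1,0],[0,0,0,0,0,1,0]],
])

```text
t: 51.08
ee_pos: [529.4, -122.2, 300.7]
orientation: [2.224, 2.218, 0.001]
ft_force: [-0.3, 0.0, -0.5]
width: 43.7
grasp_force: 30.0
```

Call:
step_arm([
  [[0,0,0,0,0,1,0],[0,0,0,0,0,1,0],[0,0,0,0,0,1,0],[0,0,0,0,0,1,0],[0,0,0,0,0,1,0]],
])

```text
t: 51.7
ee_pos: [529.4, -122.2, 300.7]
orientation: [1.806, 2.57, 0.001]
ft_force: [0.4, 0.2, -0.9]
width: 44.1
grasp_force: 30.0
```

```bash
python3 st.py; python3 - <<'E'
from ptr import *
o=readout.get_obs();snap('wrist','w20');z=o['ee_pos'][2]-190+38;c=proj('w20',[o['ee_pos'][0],o['ee_pos'][1],z]);print(c);ptr('w20',z,c)
g=cv2.imread('pics/w20.png',0);u,v=c.astype(int)
for y in range(v-48,v+40,3):print(y,''.join(' .:-=+*#%@'[min(9,int(x)//12)] if x<110 else '@' for x in g[y,u-64:u+64:2]))
print(u-64)
E
```

```text
51.7 [ 529.41 -122.2   300.71] grasp pt [ 529.5 -122.1  137.7] appr [ 0.001  0.    -1.   ] toolx yaw 1.9169 q [-0.25  0.45  1.88  0.    0.81 -0.6 ] F [ 0.35  0.24 -0.93] M [ 0.024 -0.124 -0.007] 44.13603968146763 29.998327224238892
[279.62608675 293.38811427]
[282 297  20  22 202] [290.8 307.9] line yaw -0.6825 ends [ 541. -131.] [ 531.7 -123.4] len 11.9
245 @%::-:-:-*:@%:.........:::::::::::::::::::::.........-@@=*+::--:
248 @:-::--::.:@+.......::::::---------------:::::........*@=.:-:---
251 -::-----:..-......::-----=================--:::::......+:..:----
254 --::::--.......::-----=======================-::::::.......:::--
257 :-:-:--:.....::------===========================-:::::......::::
260 -------......:------===============================-:::.....:---
263 -:-:-=:.....:-------================================-:::.....---
266 ---:--.....:--------=================================-:::....::-
269 ----::....:--------===================================-::.....::
272 ----:....:----------===================================-::....::
275 -:--:...::---------=-============================
[... 630 characters left out ...]
:.....
305 :.......::------------------------+@@@@@-----------------=#.....
308 +:......++::-----------------------+@@@@@---------------*@@:....
311 +:.....:+*+::-----------------------*@@@@@-------------#@@+-....
314 +-.....-*+++::-----------------------#@@@@@-----------#@@%++....
317 +-....:=+++++::-----------------------#@@@@@---------*@@@+++:...
320 ----------------------------------------------------------------
323 ================================================================
326 %%%%%%%%%%##%#%%#%%%%#%#%%%%%%%%%%%%%%%%%%%%%%%%%%%%%%%%%%%%%%%#
329 ++++++++++++++++++++++++++++++++++++++++++++++++++++++++++++++++
332 @@@@@@@@@@@@@@@@@@@@@@@@@@@@@@@@@@@@@@@@@@@@@@@@@@@@@@@@@@@@@@@@
215
```

Call:
step_arm([
  [[-0.008,-0.024,-0.2,0,0,1,0],[0,0,-0.2,0,0,1,0],[0,0,-0.1,0,0,1,0],[0,0,-0.04,0,0,0.1,0],[0,0,0,0,0,0,0]],
])

```text
t: 52.38
ee_pos: [529.2, -123.5, 273.6]
orientation: [1.523, 2.748, 0.001]
ft_force: [-0.9, -0.0, -1.6]
width: 43.6
grasp_force: 30.0
```

Call:
step_arm([
  [[0,0,-0.03,0,0,0,0],[0,0,-0.016,0,0,0,0],[0.008,0,0,0,0,0,0],[-0.008,0.008,0,0,0,0,0],[-0.008,-0.008,0,0,0,0,0]],
])

```text
t: 53.0
ee_pos: [528.8, -123.6, 271.1]
orientation: [1.521, 2.748, 0.001]
ft_force: [-2.6, -0.5, -0.4]
width: 43.7
grasp_force: 30.0
```

Call:
step_arm([
  [[0.008,-0.008,-0.006,0,0,0,0],[0.008,0.008,-0.006,0,0,0.3,0],[-0.008,0,-0.006,0,0,-0.3,0],[0,0,0,0,0,-0.3,0],[0,0,0,0,0,0.3,0]],
])

```text
t: 53.62
ee_pos: [529.0, -123.6, 270.1]
orientation: [-1.52, -2.749, -0.001]
ft_force: [-4.1, -1.7, 1.1]
width: 43.7
grasp_force: 30.0
```

```bash
python3 st.py
```

```text
53.625 [ 528.98 -123.6   270.14] grasp pt [ 528.9 -123.5  107.1] appr [-0.     0.001 -1.   ] toolx yaw 2.1315 q [-0.25  0.5   1.89  0.    0.75 -0.81] F [-4.1  -1.72  1.15] M [-0.277  0.791 -0.008] 43.73079971431224 30.000318644815707
```

It has engaged: the knob is about 2 mm past the ledge with almost no axial force. I'll relieve the side load and push on gently.

Call:
step_arm([
  [[-0.01,-0.004,-0.03,0,0,0,0],[0,0,-0.03,0,0,0,0],[0,0,-0.03,0,0,0,0],[0,0,-0.03,0,0,0,0],[0,0,-0.03,0,0,0,0]],
])

```text
t: 54.25
ee_pos: [528.7, -123.8, 263.1]
orientation: [1.521, 2.749, 0.001]
ft_force: [-6.3, -0.9, 10.5]
width: 43.7
grasp_force: 30.0
```

```bash
python3 st.py
```

```text
54.25 [ 528.75 -123.85  263.08] grasp pt [ 528.8 -123.8  100.1] appr [ 0.  0. -1.] toolx yaw 2.1309 q [-0.25  0.51  1.9   0.    0.73 -0.81] F [-6.31 -0.94 10.51] M [-0.291  1.173 -0.037] 43.662932094243054 30.00639320409391
```

Call:
step_arm([
  [[-0.016,-0.002,0,0,0,0,0],[0,0,-0.02,0,0,0,0],[0,0,-0.02,0,0,0,0],[0,0,-0.01,0,0,0,0],[0,0,0,0,0,0,0]],
])

```text
t: 54.88
ee_pos: [528.2, -123.7, 260.8]
orientation: [1.521, 2.748, 0.002]
ft_force: [-3.7, 0.1, 5.9]
width: 43.9
grasp_force: 30.0
```

```bash
python3 st.py
```

```text
54.875 [ 528.24 -123.66  260.75] grasp pt [ 528.5 -123.5   97.8] appr [ 0.002  0.001 -1.   ] toolx yaw 2.1306 q [-0.25  0.52  1.9   0.    0.73 -0.81] F [-3.72  0.15  5.89] M [ 0.137  0.711 -0.001] 43.88503822727879 29.995519788062666
```

Call:
step_arm([
  [[-0.008,0,-0.025,0,0,0,0],[0,0,-0.025,0,0,0,0],[0,0,-0.025,0,0,0,0],[0,0,-0.025,0,0,0,0],[0,0,-0.012,0,0,0,0]],
])

```text
t: 55.5
ee_pos: [528.0, -124.0, 254.8]
orientation: [1.52, 2.747, 0.002]
ft_force: [-0.0, 1.7, 2.2]
width: 44.0
grasp_force: 30.0
```

```bash
python3 st.py
```

```text
55.5 [ 528.05 -123.98  254.8 ] grasp pt [ 528.4 -123.9   91.8] appr [ 0.002  0.    -1.   ] toolx yaw 2.1307 q [-0.25  0.53  1.9   0.    0.71 -0.81] F [-0.04  1.66  2.18] M [ 0.059 -0.153  0.036] 44.001204148971716 29.99941516580293
```

Call:
step_arm([
  [[0,0.004,-0.01,0,0,0,0],[0,0,-0.01,0,0,0,0],[0,0,0,0,0,0,0],[0,0,0.004,0,0,1,0],[0,0,0,0,0,1,0]],
])

```text
t: 56.12
ee_pos: [528.1, -123.8, 254.5]
orientation: [1.322, 2.848, 0.002]
ft_force: [-0.1, -0.2, 3.9]
width: 43.9
grasp_force: 30.0
```

Call:
step_arm([
  [[0,0,0,0,0,1,0],[0,0,0,0,0,1,0],[0,0,0,0,0,1,0],[0,0,0,0,0,1,0],[0,0,0,0,0,1,0]],
])

```text
t: 56.75
ee_pos: [528.0, -124.0, 254.5]
orientation: [0.808, 3.034, 0.001]
ft_force: [-0.9, -1.8, 4.6]
width: 43.7
grasp_force: 30.0
```

Call:
step_arm([
  [[0,0,0,0,0,1,0],[0,0,0,0,0,1,0],[0,0,0,0,0,1,0],[0,0,0,0,0,1,0],[0,0,0,0,0,1,0]],
])

```text
t: 57.38
ee_pos: [527.9, -124.1, 254.5]
orientation: [0.268, 3.129, 0.0]
ft_force: [-0.7, -2.2, 5.4]
width: 43.6
grasp_force: 30.0
```

Call:
step_arm([
  [[0,0,0,0,0,1,0],[0,0,0,0,0,1,0],[0,0,0,0,0,1,0],[0,0,0,0,0,1,0],[0,0,0,0,0,1,0]],
])

```text
t: 58.0
ee_pos: [527.8, -124.2, 254.5]
orientation: [-0.279, 3.128, -0.0]
ft_force: [-1.4, -3.8, 4.8]
width: 43.6
grasp_force: 30.0
```

Call:
step_arm([
  [[0,0,0,0,0,1,0],[0,0,0,0,0,1,0],[0,0,0,0,0,1,0],[0,0,0,0,0,0.5,0],[0,0,0,0,0,0,0]],
])

```text
t: 58.62
ee_pos: [527.8, -124.4, 254.4]
orientation: [-0.656, 3.072, -0.001]
ft_force: [-1.0, -4.5, 5.0]
width: 43.8
grasp_force: 30.0
```

```bash
python3 st.py
```

```text
58.625 [ 527.78 -124.36  254.43] grasp pt [ 527.9 -124.4   91.4] appr [ 0.001 -0.    -1.   ] toolx yaw -2.7209 q [-0.25  0.53  1.9  -0.    0.71 -2.24] F [-0.97 -4.45  4.96] M [-0.762  0.156 -0.128] 43.79001760349174 30.000880178413354
```

Call:
step_arm([
  [[0,-0.01,0.004,0,0,0.6,0],[0,0,0,0,0,0.6,0],[0,0,0,0,0,0.5,0],[0,0,0,0,0,0.3,0],[0,0,0,0,0,0,0]],
])

```text
t: 59.25
ee_pos: [527.8, -124.5, 254.4]
orientation: [-0.869, 3.019, -0.0]
ft_force: [-0.7, -5.2, 4.9]
width: 43.9
grasp_force: 30.0
```

```bash
python3 st.py
```

```text
59.25 [ 527.8  -124.54  254.41] grasp pt [ 527.9 -124.6   91.4] appr [ 0. -0. -1.] toolx yaw -2.5811 q [-0.25  0.53  1.9  -0.    0.71 -2.38] F [-0.65 -5.21  4.88] M [-0.786  0.107 -0.078] 43.888574222692924 30.001175797224278
```

Call:
step_arm([
  [[0,0,0,0,0,0.5,0],[0,0,0,0,0,0.5,0],[0,0,0,0,0,0.3,0],[0,0,0,0,0,0,0],[0,0,0,0,0,0,0]],
])

```text
t: 59.88
ee_pos: [527.8, -124.6, 254.4]
orientation: [-1.004, 2.976, -0.0]
ft_force: [-1.1, -5.8, 5.5]
width: 43.8
grasp_force: 30.0
```

```bash
python3 st.py
```

```text
59.875 [ 527.84 -124.56  254.43] grasp pt [ 527.9 -124.6   91.4] appr [ 0. -0. -1.] toolx yaw -2.4908 q [-0.25  0.53  1.9  -0.    0.71 -2.48] F [-1.07 -5.76  5.47] M [-0.795  0.006 -0.192] 43.79921705582572 30.0011922626436
```

Call:
step_arm([
  [[0,0,0,0,0,0,0.75],[0,0,0,0,0,0,0.75],[0,0,0,0,0,0,0.75],[0,0,0.4,0,0,0,0.75],[0,0,0.8,0,0,0,0.75]],
])

```text
t: 60.5
ee_pos: [526.9, -123.8, 313.1]
orientation: [1.003, -2.973, -0.005]
ft_force: [0.3, -0.9, -0.4]
width: 66.0
grasp_force: 0.0
```

Call:
step_arm([
  [[0,0,0.8,0,0,0,1],[0,0,0.4,0,0,0,1],[0,0,0,0,0,0,1],[0,0,0,0,0,0,1],[0,0,0,0,0,0,1]],
])

```text
t: 61.12
ee_pos: [527.2, -124.0, 372.7]
orientation: [1.003, -2.975, -0.003]
ft_force: [-0.0, 0.3, 0.1]
width: 88.1
grasp_force: 0.0
```

```bash
python3 st.py; python3 - <<'E'
from ptr import *
snap('wrist','w30');c=proj('w30',[529,-123.5,102]);print(c);ptr('w30',102,c)
E
```

```text
61.125 [ 527.18 -124.04  372.73] grasp pt [ 526.7 -123.8  209.7] appr [-0.003  0.001 -1.   ] toolx yaw -2.4909 q [-0.25  0.34  1.84  0.    0.96 -2.48] F [-0.05  0.29  0.08] M [ 0.1   -0.118  0.028] 88.12590982917298 0.0
[278.62402122 212.71918868]
```

```bash
python3 -c "
from h import *
print(ctrl.close_job())"
```

```text
the job is handed in; nothing more can be done
None
```

I handed the job in at about 61 s: the knob is back on the shaft and turned anticlockwise, and the gripper was open and clear above it, but the final pointer position is not confirmed by camera.

- **Seating:** the push force rose to about 10 N at the spring balls and then dropped. The gripper stopped within 0.1 mm of the height I expected for fully home.
- **End stop:** I turned the knob past the expected stop angle until the turning resistance rose to 0.19 N m, above the shaft's own 0.12 N m. My last camera check could not pick out the pointer, so the stop is judged from that torque alone.
- **Mishap:** when I first let go of the knob it toppled off the shaft and rolled across the bench, and I picked it up and stood it upright again. It came to rest close to the screwdriver handle and may have touched it. The bearing had not moved when I checked just after the fall; I did not re-check the spare knob or the collar.

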